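Clip the bit cup to the bench eye and stand the long drill bits in it

ROBOT

A 6-joint arm with a two-finger parallel gripper is mounted at the origin on the work surface. World frame = base frame: x ahead of the robot, y to its left, z up, the work surface at z = 0. Lengths are in mm, angles in degrees, forces in N, time in s.
With the tool pointing down it reaches from about 350 to 850 mm from the base axis. Payload 8.1 kg.
Tool frame: the origin (TCP) lies between the finger pads; the fingertips stand 22 mm ahead of it and the grasp point (between the pads) lies 3 mm ahead of it (r.nose_length is the z of the fingertips in the tool frame, in mm); z points along the fingers, x is the direction in which the jaws open and shut, and the axes are right-handed (so a half turn about z gives the same grasp; the last joint's range is limited). The gripper opens to 85 mm and grips with 20 to 120 N. Pads are 22 mm wide; open, the fingers measure 114 mm over their backs; the gripper's body (76 mm by 85 mm) begins 54 mm behind the grasp point. The pads swing forward as they close: fully open they stand 13 mm farther back than shut.
Start: joints at [63.461, 7.471, 85.268, -0, 87.261, -4.893], TCP at [221.305, 557.7, 253.292] pointing down, gripper open.
Joint ranges: [-169.43, 169.43], [-51.17, 129.36], [1.28, 143.12], [-76.62, 256.62], [0, 156.53], [-152.29, 152.29]. Speed limits (degrees/s): [136.94, 136.94, 159.86, 180, 180, 180].

INTERFACE

Orientations are given as [roll, pitch, yaw] about the fixed x, y, z axes, in that order (R = Rz(yaw) Ry(pitch) Rx(roll)).
In Python, from bench import r gives the robot as it stands.
- The arm moves only by the shell command python3 -m jog 'ROWS' [FORCE]. ROWS is JSON, a list of rows, each a list of 5 numbers: the shift along the tool's x, y, z in m, then the turn about the tool's z in degrees, then the opening in per cent of the stroke, from 0 (shut) to 100 (fully open). A call has 1 to 8 rows; each row is the pose to reach, as a shift and turn from the pose measured when the call began, along the tool's axes at that moment; what a row does not reach only later rows make up. A row lasts 1/10 s, in which the tool goes at most 50 mm and 8.59 degrees, less where a joint would pass 70% of its speed; a pose out of reach is approached as far as the arm can. A call with a gripper value outside its range is refused whole. The fingers move at their own pace and stop on an object; FORCE is the grip in N (left out, the last holds). Time passes only in rows, so rows that repeat a pose let the fingers close. It gives the time, the measured TCP pose, the force and the opening at its end, in the units of the state.
- r.sense(): the state, without advancing time (a new reading comes with each control period).
- r.snapshot(name): name is "scene" or "top" or "wrist"; returns a dict with "image" (480x640x3 uint8, red, green, blue), "K" (3x3 intrinsics, pixels), "T" (4x4, takes a point from camera to world coordinates); the wrist camera has in their place "tool_from_camera" (4x4, takes a point from camera to tool coordinates, whose origin is the TCP and whose axes are the tool frame's). Camera axes: x right, y down, z forward; pixel columns grow to the right and rows downward; lengths in mm; the calibration is good to about 2 mm. A picture is of the moment at which its call begins: read the wrist's pose just before it. There is no depth.
- r.hand_in(): hands the job in, once; it reports no verdict.
Trained networks look in a picture, given as the dict that the camera call returned (one of the last four; its "shot" number tells which), for a name from the list of things; names that differ only in an ending like _2 or _b are one class to them, and where a whole thing is asked for, a point or a joint stands for the part that bears it (a point fixed in the world has none). Each returns a list of dicts, best first, with "conf" (0 to 1); they miss things now and then, are a little off and sometimes report something else, mostly with a low value. They report only what shows in the picture. A call takes as long as a camera call. They do not tell look-alikes from the thing itself.
- r.search_frame(picture, label): "bbox" ([left, top, right, bottom] in pixels, round what is visible of it).
- r.pinpoint(picture, label): "uv" ([column, row] in pixels: a listed point, or the origin of a listed thing).
The state is a dict: "time": time; "joint_pos": joint angles; "qd": joint speeds; "joint_efforts": joint torques, N m; "tool_pos": TCP position; "tcp_rot": TCP orientation; "ft_force": force on the tool from outside, world axes, zero at the start; "wrist_torque": the same for the moment, N m; "finger_gap": finger opening in mm.
Only numpy, scipy, OpenCV 4.12 (cv2) and the standard library are available. Lean on these libraries where they do the work, as an engineer would, in place of code of your own. Each camera call takes 0.05 s, during which the arm holds its last target. There are 200 camera calls.

TASK

Take the open metal tool cup and push its snap hook onto the near leg of the upright steel hoop on the bench until the gate flicks shut behind the leg, with the cup standing on the bench. Then take the two long masonry drill bits from the sloping wooden rest and stand them in the clipped cup, shank down and tip up, and let go. Leave the cold chisel lying in the rest, and do not knock the screw jar away.

Things in the scene. Friction and masses are not known exactly. Their poses are not given: they have to be found in the camera images.
- cup: Loose open rectangular bare-metal tool cup, 0.5 kg: 54 mm (x) by 60 mm (y), 85 mm high, walls 3 mm. Origin centre of underside, z up. A full-height wall in the plane y = 0 makes two compartments, each 48 (x) by 25 mm (y) inside, centred at y = +14 and -14 mm. A snap hook stands out level from its +x wall to x = 93 mm, 38 to 52 mm high, prongs' outer faces at y = +-21.5 mm, mouth facing +x
- gate (a joint): Sprung gate of the hook, a 22 mm flap across the 21 mm wide mouth (centred on the cup's y = 0) at the cup's x = 74 mm: 0 is shut, up to 1.5 rad as it is pushed inward. A bar pushed in swings it (up to 5 N); once the bar's centre is at x = 48 mm or less, the gate springs shut behind it. The bar's centre can go in to x = 33 mm
- hook_seat (a point): The place for the bar in the cup's hook, well clear inside the gate: 42 mm ahead (+x) of the cup's origin and 45 mm up; moves with the cup, same axes
- eye: Fixed bench eye: upright hoop of smooth 8 mm round steel bar, 92 mm high, on a foot plate 6 mm thick, 50 mm wide, reaching from x = -5 to 77 mm. Origin at bench level in the centre of the near leg (robot's side), z up; x points from the near leg to the far leg, 60 mm on. The near leg is upright and straight up to 60 mm. The hook is pushed on along +x
- eye_leg (a point): point on the axis of the hoop's near leg, 45 mm above the bench, at the height of the cup's hook; axes as eye
- rest: Fixed sloping wooden rest, base 150 by 210 mm; three long tools lie in its grooves (at y = -70, 0, 70 mm), rising at 30 degrees towards its +x (away from the robot), low ends against a stop. The upper cross rail ends 136 mm along a tool from its low end; beyond it the tool sticks out free, over 90 mm above the bench. Origin on the bench under the middle groove, z up
- bit_a: Long masonry drill bit: plain steel, spiral flute, small flat carbide tip, 12 mm diameter, 230 mm long, about 0.15 kg. Origin at the centre of the shank end (low end in the rest), z along the bit to the tip. In the rest z points up at 30 degrees along the rest's +x. May be in any of the three grooves
- bit_b: second long masonry drill bit, like bit_a
- chisel: cold chisel, to be left in the rest: 12 mm round dark bar, 203 mm long, smooth, ending (upper end) in a flat blade 24 mm wide. Origin at the centre of its low end, z along it towards the blade. In the one groove the bits leave
- jar: screw-top clear jar, 68 mm diameter, 95 mm high, a bystander. Origin at the centre of its underside
Mind the look-alikes: they are no part of the job. Leave any red or turquoise look-alike of the cup alone. Leave any yellow look-alike of the eye alone.

How it is judged:
By the outcome, as a careful person would: the job done as asked, in the order asked, and still so for the second after the job is handed in, with the robot touching nothing.
It also fails if it takes over 72 s, if anything falls off the work surface, if the arm or the gripper's body presses on something with over 40 N, if the wrist force passes 120 N, or if a joint passes its speed limit or range.

## Working session

There is one attempt and no reset: what is moved stays moved. The work goes in short steps, Python scripts to look and compute and a shell command to move; the robot and the scene stay as the last step left them, time stands still between calls to the robot, and variables do not carry over. Pictures are saved under pics/ and viewed, about 8 in all and at most 12, crops included, and the job is handed in when it is done.

```bash
ls; mkdir -p pics
cat > h.py <<'E'
import numpy as np, cv2
from bench import r
from scipy.spatial.transform import Rotation as R
def toolT(s=None):
    s=s or r.sense(); T=np.eye(4); T[:3,:3]=R.from_euler('xyz',s['tcp_rot'],degrees=True).as_matrix(); T[:3,3]=s['tool_pos']; return T
def shot(name):
    s=r.sense(); p=r.snapshot(name); p=p if isinstance(p,dict) else dict(p)
    p['_T']=p['T'] if 'T' in p else toolT(s)@np.array(p['tool_from_camera']); return p
def ray(p,uv):
    T=np.array(p['_T']); d=T[:3,:3]@np.linalg.inv(np.array(p['K']))@[uv[0],uv[1],1]; return T[:3,3],d/np.linalg.norm(d)
def atz(p,uv,z):
    o,d=ray(p,uv); return o+d*(z-o[2])/d[2]
def tri(obs):
    A=np.zeros((3,3));b=np.zeros(3)
    for p,uv in obs:
        o,d=ray(p,uv);P=np.eye(3)-np.outer(d,d);A+=P;b+=P@o
    x=np.linalg.solve(A,b); return x,[np.linalg.norm((np.eye(3)-np.outer(ray(p,u)[1],ray(p,u)[1]))@(x-ray(p,u)[0])) for p,u in obs]
def proj(p,X):
    T=np.linalg.inv(p['_T']); c=T[:3,:3]@np.array(X,float)+T[:3,3]; u=np.array(p['K'])@c; return u[:2]/u[2]
def save(p,n,box=None,f=1):
    im=p['image'][...,::-1]
    if box: im=im[box[1]:box[3],box[0]:box[2]]
    if f!=1: im=cv2.resize(im,None,fx=f,fy=f,interpolation=cv2.INTER_CUBIC)
    cv2.imwrite('pics/'+n,im)
E
python3 - <<'E'
from h import *
np.set_printoptions(precision=1,suppress=True)
for n in ['scene','top']:
    p=shot(n); save(p,n+'0.png')
    print(n,p['T'][:3,3])
    for l in ['cup','hook_seat','eye','eye_leg','rest','bit_a','chisel','jar']:
        print(l,[(round(d['conf'],2),np.round(d['uv']),atz(p,d['uv'],45 if l in('hook_seat','eye_leg') else 0)) for d in r.pinpoint(p,l)])
        if l in('cup','eye'):print('  box',[(round(d['conf'],2),np.round(d['bbox'])) for d in r.search_frame(p,l)])
E
```

```text
pics
scene [1412.5   22.9  743.3]
cup [(0.95, array([223., 247.]), array([ 484.8, -284.2,    0. ])), (0.82, array([204., 216.]), array([ 344.2, -376. ,    0. ])), (0.73, array([158., 262.]), array([ 564.4, -432.4,    0. ]))]
  box [(0.77, array([198., 213., 238., 258.])), (0.63, array([193., 183., 238., 228.])), (0.62, array([141., 227., 184., 274.]))]
hook_seat [(0.96, array([216., 200.]), array([ 325.4, -339.5,   45. ])), (0.95, array([218., 240.]), array([ 513.9, -286.6,   45. ])), (0.82, array([171., 242.]), array([ 532.6, -403.3,   45. ])), (0.29, array([400., 243.]), array([472.4, 180.4,  45. ]))]
eye [(0.98, array([282., 284.]), array([ 612.2, -108.6,    0. ])), (0.63, array([346., 304.]), array([664.4,  49.5,   0. ])), (0.54, array([436., 278.]), array([549.2, 270.7,   0. ]))]
  box [(0.8, array([332., 277., 360., 326.])), (0.65, array([272., 260., 293., 305.]))]
eye_leg [(0.68, array([349., 293.]), array([672.1,  51.8,  45. ])), (0.59, array([280., 272.]), array([ 620.2, -110.2,   45. ]))]
rest [(0.69, array([399., 241.]), array([404., 187.,   0.]))]
bit_a [(0.76, array([430
[... 742 characters left out ...]
, array([ 516.4, -288. ,   45. ]))]
eye [(0.69, array([350., 215.]), array([ 603.3, -116.7,    0. ]))]
  box [(0.83, array([339., 184., 358., 219.])), (0.58, array([267., 160., 290., 192.]))]
eye_leg [(0.64, array([346., 212.]), array([ 605.2, -105.7,   45. ])), (0.63, array([275., 190.]), array([654.5,  60.3,  45. ]))]
rest [(0.86, array([190., 236.]), array([546., 267.,   0.]))]
bit_a [(0.79, array([218., 274.]), array([455.7, 195.4,   0. ])), (0.59, array([191., 279.]), array([442. , 260.1,   0. ]))]
chisel [(0.69, array([161., 286.]), array([425.3, 331.7,   0. ])), (0.51, array([218., 273.]), array([459.3, 196.3,   0. ]))]
jar [(0.6, array([422., 175.]), array([ 704.5, -287.9,    0. ]))]
```

View pics/scene0.png

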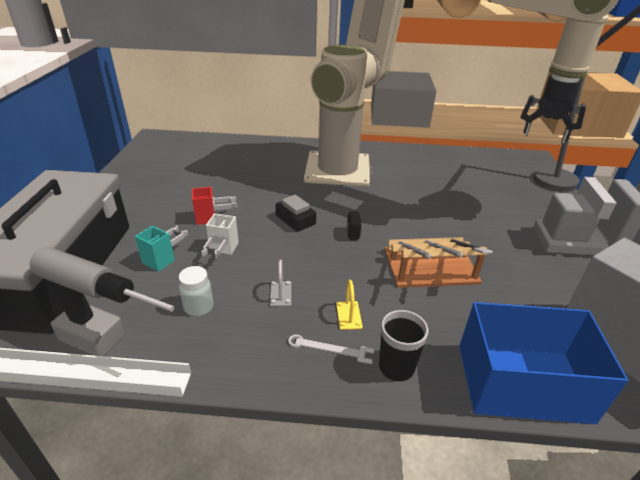

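View pics/top0.png

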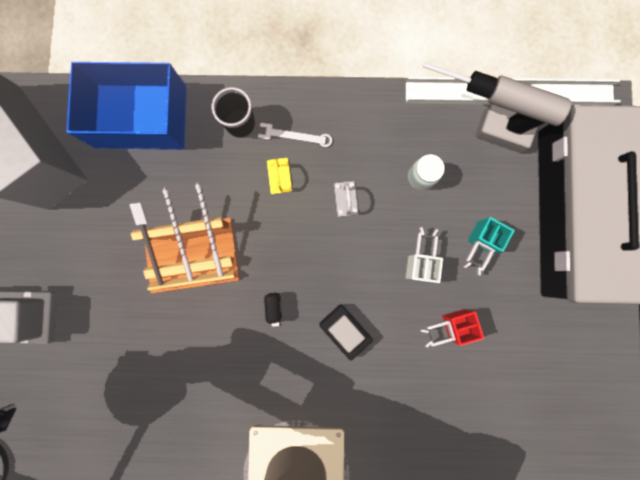

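The bare-metal cup is at scene (223,247) / top (427,265). The red one at scene (204,205) and the teal one at scene (155,248) are the look-alikes. The grey steel eye is at scene (281,285) / top (346,200), and the yellow one at (349,305) is a look-alike. The chisel, with its wide blade, is in the leftmost groove at top (145,240), so the bits are in the middle and right grooves. I'll confirm this in a crop and get the start geometry.

Run:
```python
from h import *
np.set_printoptions(precision=2,suppress=True)
s=r.sense(); print(s, r.nose_length); T=toolT(s); print(T)
p=shot('wrist'); print(np.array(p['tool_from_camera']),p['K'])
t=shot('top'); print(np.array(t['_T']))
a=cv2.resize(t['image'][150:350,330:530,::-1],None,fx=3,fy=3,interpolation=cv2.INTER_CUBIC)
cv2.imwrite('pics/topcrop.png',a)
# displacement in tool axes to poses above rest
for X in ([500,190,380],[606,-110,300],[480,-285,300]):
    print(X, T[:3,:3].T@(np.array(X)-T[:3,3]))
```

```text
{'time': 1.1, 'joint_pos': array([63.46,  7.47, 85.27,  0.  , 87.26, -4.89]), 'qd': array([ 0.11, -0.01, -0.01,  0.06, -0.01, -0.02]), 'joint_efforts': array([  0.  , -56.93, -50.09,  -0.  ,   0.  ,  -0.  ]), 'tool_pos': array([221.29, 557.71, 253.27]), 'tcp_rot': array([-180.  ,    0.  ,   68.35]), 'ft_force': array([0.33, 0.36, 0.09]), 'wrist_torque': array([-0.  , -0.04, -0.  ]), 'finger_gap': 85.3558637638841} 22.0
[[  0.37   0.93  -0.   221.29]
 [  0.93  -0.37  -0.   557.71]
 [ -0.    -0.    -1.   253.27]
 [  0.     0.     0.     1.  ]]
[[   1.      0.      0.      0.23]
 [  -0.      0.95    0.32  -82.46]
 [  -0.     -0.32    0.95 -121.37]
 [   0.      0.      0.      1.  ]] [[339.31   0.   317.28]
 [  0.   339.31 237.53]
 [  0.     0.     1.  ]]
[[   0.02   -1.      0.08  462.24]
 [  -1.     -0.02    0.01  -46.36]
 [  -0.01   -0.08   -1.   1135.85]
 [   0.      0.      0.      1.  ]]
[500, 190, 380] [-238.98  394.69 -126.73]
[606, -110, 300] [-478.72  603.87  -46.72]
[480, -285, 300] [-687.86  551.31  -46.72]
```

View pics/topcrop.png

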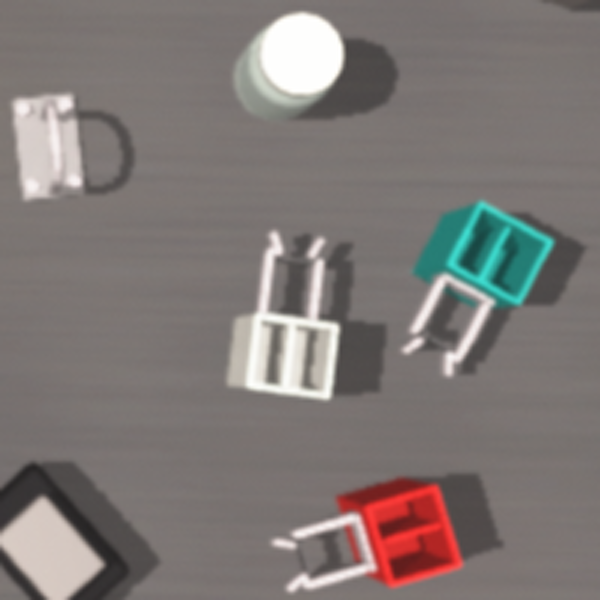

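Crop confirms it: the bare-metal cup's hook points up-image (+x), and the grey eye is at upper left. I'll travel over the cup.

```bash
python3 -m jog '[[-0.32,0.24,-0.02,0,100],[-0.32,0.24,-0.02,0,100],[-0.32,0.24,-0.02,0,100],[-0.32,0.24,-0.02,0,100],[-0.32,0.24,-0.02,0,100],[-0.32,0.24,-0.02,0,100],[-0.32,0.24,-0.02,0,100],[-0.32,0.24,-0.02,0,100]]'; python3 -m jog '[[-0.38,0.28,0,0,100],[-0.38,0.28,0,0,100],[-0.38,0.28,0,0,100],[-0.38,0.28,0,0,100],[-0.38,0.28,0,0,100],[-0.38,0.28,0,0,100],[-0.38,0.28,0,0,100],[-0.38,0.28,0,0,100]]'; python3 -m jog '[[0,0,0,-8.5,100],[0,0,0,-17,100],[0,0,0,-17,100]]'
```

```text
time: 2.0
tool_pos: [326.2, 170.5, 273.6]
tcp_rot: [179.9, -0.0, 68.4]
ft_force: [1.8, -0.2, 0.3]
finger_gap: 85.4
time: 2.8
tool_pos: [428.0, -217.0, 273.8]
tcp_rot: [179.9, -0.0, 68.4]
ft_force: [1.0, 0.2, 0.9]
finger_gap: 85.5
time: 3.1
tool_pos: [427.9, -217.5, 273.6]
tcp_rot: [179.9, -0.0, 85.4]
ft_force: [-0.5, -0.2, -0.1]
finger_gap: 85.0
```

Run:
```python
from h import *
np.set_printoptions(precision=1,suppress=True)
p=shot('wrist'); save(p,'w1.png')
for l,z in [('cup',0),('hook_seat',45),('eye',0),('eye_leg',45)]:
    print(l,[(round(d['conf'],2),np.round(d['uv']),atz(p,d['uv'],z)) for d in r.pinpoint(p,l)])
print(proj(p,[478,-286,0]),proj(p,[606,-108,0]))
```

```text
cup [(0.91, array([269., 239.]), array([ 477.4, -280.4,    0. ])), (0.61, array([162., 306.]), array([ 558.8, -432.3,    0. ])), (0.58, array([174., 139.]), array([ 350.9, -371.7,    0. ]))]
hook_seat [(0.73, array([197., 124.]), array([ 338.3, -327.9,   45. ])), (0.72, array([263., 288.]), array([ 520.4, -286.9,   45. ])), (0.59, array([154., 295.]), array([ 519.8, -413.9,   45. ]))]
eye [(0.91, array([405., 323.]), array([ 609.5, -113.5,    0. ])), (0.86, array([525., 347.]), array([662.4,  52.9,   0. ])), (0.55, array([261., 289.]), array([ 543.5, -299.3,    0. ]))]
eye_leg [(0.89, array([545., 370.]), array([662.7,  51.1,  45. ])), (0.55, array([418., 344.]), array([ 610.1, -108.9,   45. ]))]
[264.7 240.2] [408.8 320.1]
```

View pics/w1.png

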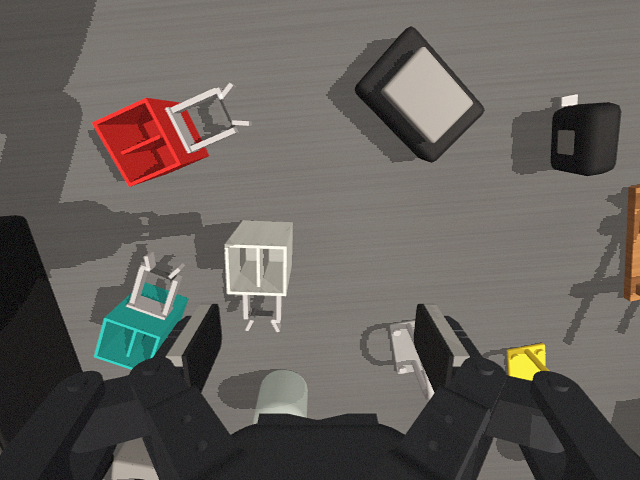

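Cup rim corners are at about (226,247), (292,247), (287,294) and (227,293), with the hook pointing down-image (+x). The eye at (405,345) is half hidden by a finger, so I'll take a closer look at it first.

```bash
python3 - <<'E'
from h import *
np.set_printoptions(precision=1,suppress=True)
p=shot('wrist')
for uv in [(226,247),(291.5,247),(287,294),(227,293.5)]: print(atz(p,uv,85))
for uv in [(277,328),(247,331)]: print(atz(p,uv,45))
E
python3 -m jog '[[0.11,0.11,0,0,100],[0.11,0.11,0,0,100],[0.11,0.11,0,0,100],[0.11,0.11,0,0,100],[0.11,0.11,0,0,100]]'
python3 - <<'E'
from h import *
np.set_printoptions(precision=1,suppress=True)
p=shot('wrist')
for l,z in [('cup',0),('hook_seat',45),('eye',0),('eye_leg',45)]:
    print(l,[(round(d['conf'],2),np.round(d['uv']),atz(p,d['uv'],z)) for d in r.pinpoint(p,l)])
u=proj(p,[606,-108,40]).astype(int);print(u); x0=max(0,u[0]-100);y0=max(0,u[1]-75);print(x0,y0)
save(p,'w2.png',(x0,y0,x0+200,y0+150),4)
import pickle;pickle.dump({k:p[k] for k in('K','_T')},open('w2.pkl','wb'))
E
```

```text
[ 453.7 -307.8   85. ]
[ 458.9 -244.1   85. ]
[ 509.7 -254.2   85. ]
[ 504.  -315.3   85. ]
[ 575.3 -277.    45. ]
[ 576.4 -313.5   45. ]
time: 3.9
tool_pos: [547.4, -114.7, 274.0]
tcp_rot: [179.9, 0.0, 85.4]
ft_force: [-0.3, -0.6, -0.4]
finger_gap: 85.5
cup [(0.82, array([165., 149.]), array([ 480.4, -281.5,    0. ])), (0.78, array([52., 27.]), array([ 352.9, -369.6,    0. ])), (0.66, array([ 59., 228.]), array([ 561.8, -431.4,    0. ])), (0.16, array([146., 192.]), array([ 527.4, -314.8,    0. ]))]
hook_seat [(0.9, array([145., 195.]), array([ 522.8, -293.2,   45. ])), (0.57, array([ 31., 201.]), array([ 519.3, -414.1,   45. ]))]
eye [(0.87, array([452., 280.]), array([669.9,  49.9,   0. ])), (0.61, array([325., 245.]), array([ 609.4, -109.7,    0. ]))]
eye_leg [(0.95, array([465., 289.]), array([660.4,  47.2,  45. ])), (0.56, array([326., 261.]), array([ 611.9, -109.2,   45. ]))]
[327 253]
227 178
```

View pics/w2.png

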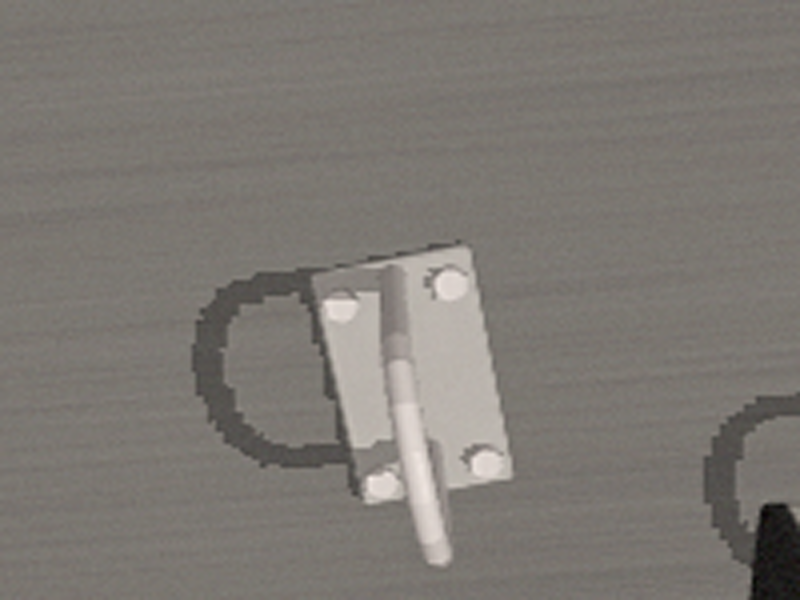

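The crop shows the steel eye's foot plate with corners at crop (313,277), (468,247), (512,477) and (363,502). The near leg rises from about (394,275).

Run:
```python
from h import *
import pickle
np.set_printoptions(precision=1,suppress=True)
p=pickle.load(open('w2.pkl','rb'))
f=lambda c:(227+(c[0]-1.5)/4,178+(c[1]-1.5)/4)
C=[atz(p,f(c),6) for c in [(313,275),(468,246),(512,477),(363,502)]]
for c in C: print(c)
C=np.array(C); m=C.mean(0); ax=(C[2]+C[3]-C[0]-C[1])/2; w=(C[1]+C[2]-C[0]-C[3])/2
print(m,np.linalg.norm(ax),np.degrees(np.arctan2(ax[1],ax[0])),np.linalg.norm(w),np.degrees(np.arctan2(-w[0],w[1])))
u=ax/np.linalg.norm(ax); print('leg',m-36*u)
print('leg base',atz(p,f((395,270)),6))
# cup
D=np.array([[453.7,-307.8],[458.9,-244.1],[509.7,-254.2],[504,-315.3]])
m=D.mean(0);ax=(D[2]+D[3]-D[0]-D[1])/2; w=(D[1]+D[2]-D[0]-D[3])/2
print('cup',m,np.linalg.norm(ax),np.degrees(np.arctan2(ax[1],ax[0])),np.linalg.norm(w),np.degrees(np.arctan2(-w[0],w[1])))
```

```text
[ 607.4 -134.4    6. ]
[601.8 -86.6   6. ]
[681.6 -76.8   6. ]
[ 686.9 -125.4    6. ]
[ 644.4 -105.8    6. ] 80.17251541782953 6.741922338537476 48.46176996880852 6.424782680844726
leg [ 608.7 -110.     6. ]
leg base [ 607.8 -109.3    6. ]
cup [ 481.6 -280.3] 51.3102572591485 -9.87537337944629 62.63754864296657 -4.991532220546946
```

Leg is at (608.5,-109.7) with yaw 6.6°. Cup is at (481,-281) with yaw about -8°. Now I'll go over the cup, descend and grip across its y walls.

```bash
python3 -m jog '[[-0.171,-0.053,0.06,3.4,100],[-0.171,-0.053,0.06,3.4,100],[-0.171,-0.053,0.06,3.4,100],[-0.171,-0.053,0.06,3.4,100],[-0.171,-0.053,0.06,3.4,100],[-0.171,-0.053,0.06,3.4,100]]'
python3 - <<'E'
from h import *
np.set_printoptions(precision=1,suppress=True)
p=shot('wrist')
save(p,'w3.png')
for l,z in [('cup',0),('hook_seat',45)]:
    print(l,[(round(d['conf'],2),np.round(d['uv']),atz(p,d['uv'],z)) for d in r.pinpoint(p,l)])
E
```

```text
time: 4.75
tool_pos: [477.8, -284.3, 214.5]
tcp_rot: [179.8, -0.0, 81.6]
ft_force: [-0.0, 0.0, 0.3]
finger_gap: 85.0
cup [(0.88, array([194., 301.]), array([ 563.1, -435. ,    0. ])), (0.83, array([203.,  88.]), array([ 352.3, -370.3,    0. ])), (0.81, array([321., 207.]), array([ 477.6, -280.3,    0. ]))]
hook_seat [(0.75, array([232.,  53.]), array([ 337.6, -329.3,   45. ])), (0.72, array([318., 267.]), array([ 523.2, -289.6,   45. ])), (0.59, array([190., 281.]), array([ 519.5, -411.8,   45. ]))]
```

View pics/w3.png

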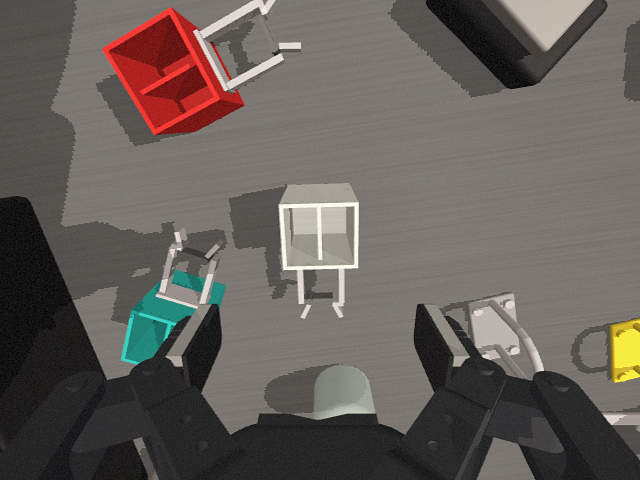

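The cup is squarely under the gripper: rim from (279,205) to (357,268), aligned with the image. It needs about 2 mm more along tool y, then I descend and grip.

```bash
python3 -m jog '[[0.001,0.002,0.05,0,100],[0.001,0.002,0.10,0,100],[0.001,0.002,0.14,0,100],[0.001,0.002,0.150,0,100],[0.001,0.002,0.150,0,100]]' 40; python3 -m jog '[[0,0,0,0,50],[0,0,0,0,50],[0,0,0,0,50],[0,0,0,0,50],[0,0,0,0,50],[0,0,0,0,50]]' 40
python3 -m jog '[[0,0,-0.02,0,50],[0,0,-0.02,0,50],[0,0,-0.02,0,50]]' 40
```

```text
time: 5.4
tool_pos: [481.8, -280.7, 64.4]
tcp_rot: [179.9, -0.1, 81.9]
ft_force: [-0.1, 0.1, 0.6]
finger_gap: 85.3
time: 6.0
tool_pos: [483.9, -282.0, 67.8]
tcp_rot: [179.6, 0.1, 81.9]
ft_force: [-0.6, 1.3, 8.4]
finger_gap: 59.6
time: 6.3
tool_pos: [484.4, -282.4, 88.6]
tcp_rot: [179.5, 0.1, 81.9]
ft_force: [-0.2, -0.0, -5.7]
finger_gap: 59.5
```

```bash
python3 -m jog '[[0.04,-0.005,0,0,50],[0.08,-0.01,0,-4,50],[0.12,-0.015,0,-8,50],[0.1575,-0.0195,0,-12,50],[0.1575,-0.0195,0,-14.7,50],[0.1575,-0.0195,0,-14.7,50],[0.1575,-0.0195,0,-14.7,50]]'
python3 - <<'E'
from h import *
np.set_printoptions(precision=1,suppress=True)
p=shot('wrist')
save(p,'w4.png')
for l,z in [('cup',20),('hook_seat',65),('eye',0),('eye_leg',45)]:
    print(l,[(round(d['conf'],2),np.round(d['uv']),atz(p,d['uv'],z)) for d in r.pinpoint(p,l)])
t=shot('top')
for l,z in [('cup',20),('hook_seat',65),('eye',0),('eye_leg',45)]:
    print(l,[(round(d['conf'],2),np.round(d['uv']),atz(t,d['uv'],z)) for d in r.pinpoint(t,l)])
E
```

```text
time: 7.0
tool_pos: [486.9, -123.8, 87.4]
tcp_rot: [179.6, 0.2, 96.5]
ft_force: [0.7, -0.8, -5.3]
finger_gap: 59.5
cup [(0.56, array([319., 261.]), array([ 483.6, -123.4,   20. ]))]
hook_seat [(0.91, array([315., 371.]), array([ 526.4, -120.5,   65. ]))]
eye [(0.96, array([502., 470.]), array([664.7,  53.6,   0. ]))]
eye_leg []
cup [(0.92, array([457., 322.]), array([ 355.8, -367.1,   20. ])), (0.9, array([482., 237.]), array([ 555.9, -424.6,   20. ])), (0.72, array([350., 211.]), array([ 611. , -114.6,   20. ]))]
hook_seat [(0.68, array([480., 250.]), array([ 522.3, -406.3,   65. ]))]
eye [(0.75, array([350., 214.]), array([ 605.5, -116.4,    0. ])), (0.63, array([280., 191.]), array([658.5,  53. ,   0. ]))]
eye_leg [(0.82, array([347., 209.]), array([ 613.2, -107.6,   45. ])), (0.64, array([276., 189.]), array([656.7,  57.8,  45. ]))]
```

View pics/w4.png

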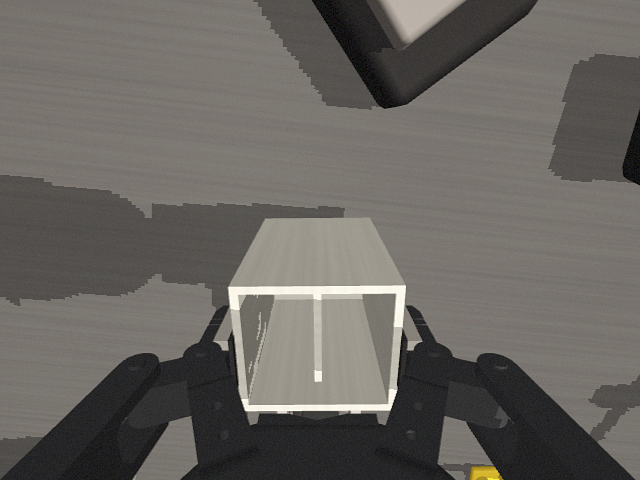

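Cup is square and centred in the grip, and the push line passes through the leg. I'll lower it to just above the bench and push on.

```bash
python3 -m jog '[[0,0,0.010,0,50],[0,0,0.017,0,50],[0,0,0.017,0,50]]'; python3 -m jog '[[0,0.015,0,0,50],[0,0.027,0,0,50],[0,0.037,0,0,50],[0,0.047,0,0,50],[0,0.057,0,0,50],[0,0.067,0,0,50],[0,0.077,0,0,50],[0,0.084,0,0,50]]'; python3 -m jog '[[0,0,0,0,50],[0,0,0,0,50]]'
```

```text
time: 7.8
tool_pos: [486.0, -123.4, 69.0]
tcp_rot: [179.7, 0.2, 96.5]
ft_force: [-0.2, 0.3, -5.4]
finger_gap: 59.5
time: 8.6
tool_pos: [570.6, -113.6, 69.6]
tcp_rot: [179.7, 0.2, 96.6]
ft_force: [-0.5, -0.6, -5.7]
finger_gap: 59.4
time: 8.8
tool_pos: [570.8, -113.4, 69.5]
tcp_rot: [179.7, 0.1, 96.6]
ft_force: [-1.0, -0.5, -5.6]
finger_gap: 59.3
```

```bash
python3 -m jog '[[0,0,0.0015,0,50],[0,0,0.003,0,50],[0,0,0.003,0,50]]'; python3 -m jog '[[0,0,0,0,100],[0,0,0,0,100],[0,0,0,0,100],[0,0,0,0,100]]';python3 -m jog '[[0,0,-0.05,0,100],[0,0,-0.10,0,100],[0,0,-0.15,0,100],[0,0,-0.20,0,100],[0,-0.05,-0.20,0,100],[0,-0.08,-0.20,0,100],[0,-0.08,-0.20,0,100]]'
python3 - <<'E'
from h import *
np.set_printoptions(precision=1,suppress=True)
p=shot('wrist'); s=shot('scene')
u=proj(p,[590,-112,50]).astype(int);v=proj(s,[590,-112,50]).astype(int);print(u,v)
a=p['image'][max(0,u[1]-75):u[1]+75,u[0]-60:u[0]+60,::-1];b=s['image'][v[1]-38:v[1]+37,v[0]-30:v[0]+30,::-1]
import cv2
cv2.imwrite('pics/clip.png',np.hstack([cv2.resize(a,(400,500)),cv2.resize(b,(400,500),interpolation=cv2.INTER_CUBIC)]))
for l,z in [('cup',0),('hook_seat',45),('eye_leg',45)]:
    print(l,[(round(d['conf'],2),np.round(d['uv']),atz(p,d['uv'],z)) for d in r.pinpoint(p,l)])
E
```

```text
time: 9.1
tool_pos: [571.0, -113.3, 67.9]
tcp_rot: [179.6, 0.1, 96.6]
ft_force: [-3.9, 2.0, 6.3]
finger_gap: 59.2
time: 9.5
tool_pos: [571.1, -113.4, 68.0]
tcp_rot: [179.6, 0.2, 96.6]
ft_force: [0.2, -0.2, -0.1]
finger_gap: 85.7
time: 10.2
tool_pos: [487.9, -122.5, 267.7]
tcp_rot: [179.7, 0.2, 96.5]
ft_force: [1.0, 0.4, 0.0]
finger_gap: 84.9
[316 295] [281 262]
cup [(0.98, array([ 57., 222.]), array([ 555.5, -428.7,    0. ])), (0.94, array([88., 36.]), array([ 351.8, -370.7,    0. ])), (0.87, array([318., 260.]), array([ 568.5, -112.8,    0. ]))]
hook_seat [(0.95, array([317., 308.]), array([ 608.2, -109.2,   45. ])), (0.83, array([ 37., 203.]), array([ 519., -412.,   45.])), (0.78, array([101.,  10.]), array([ 336.5, -330. ,   45. ]))]
eye_leg [(0.86, array([315., 308.]), array([ 608.3, -111.5,   45. ]))]
```

View pics/clip.png

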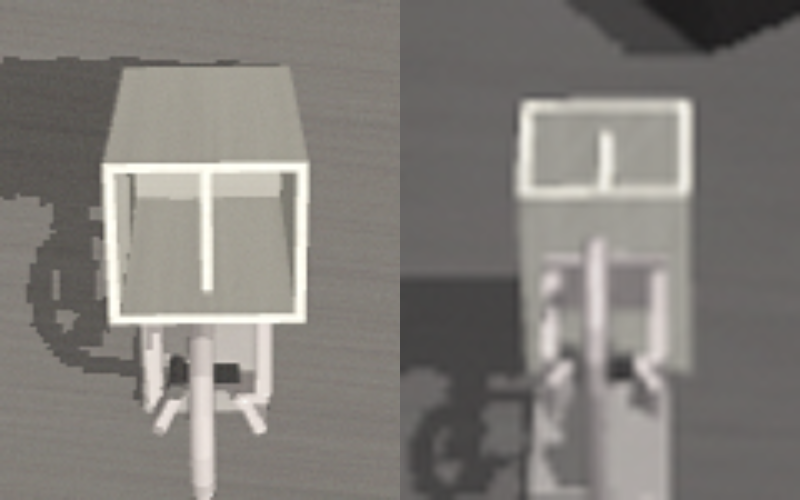

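The hoop leg sits inside the hook and the dark gate is closed across the mouth behind it. The networks put hook_seat at (608,-109), on eye_leg. Next, the rest.

```bash
python3 -m jog '[[0.343,-0.011,-0.07,0,40],[0.343,-0.011,-0.07,0,40],[0.343,-0.011,-0.07,0,40],[0.343,-0.011,-0.07,0,40],[0.343,-0.011,-0.07,0,40],[0.343,-0.011,-0.07,0,40],[0.343,-0.011,-0.07,0,40],[0.343,-0.011,-0.07,0,40]]'
python3 - <<'E'
from h import *
np.set_printoptions(precision=1,suppress=True)
p=shot('wrist'); save(p,'w5.png')
import pickle;pickle.dump({k:p[k] for k in('K','_T')},open('w5.pkl','wb'))
for l,z in [('rest',0),('bit_a',25),('chisel',25)]:
    print(l,[(round(d['conf'],2),np.round(d['uv']),atz(p,d['uv'],z)) for d in r.pinpoint(p,l)],[np.round(d['bbox']) for d in r.search_frame(p,l)])
E
```

```text
time: 11.25
tool_pos: [439.3, 223.5, 337.8]
tcp_rot: [179.5, -0.0, 97.0]
ft_force: [0.5, -1.3, -0.1]
finger_gap: 34.5
rest [(0.68, array([340., 259.]), array([544.1, 270.2,   0. ]))] [array([260., 176., 429., 309.])]
bit_a [(0.91, array([338., 198.]), array([448.8, 252.7,  25. ])), (0.72, array([287., 200.]), array([459.8, 186.9,  25. ]))] [array([278., 200., 295., 392.]), array([335., 195., 353., 388.])]
chisel [(0.95, array([395., 193.]), array([432.9, 324.2,  25. ]))] [array([388., 191., 418., 351.]), array([ 33., 269., 106., 334.])]
```

View pics/w5.png

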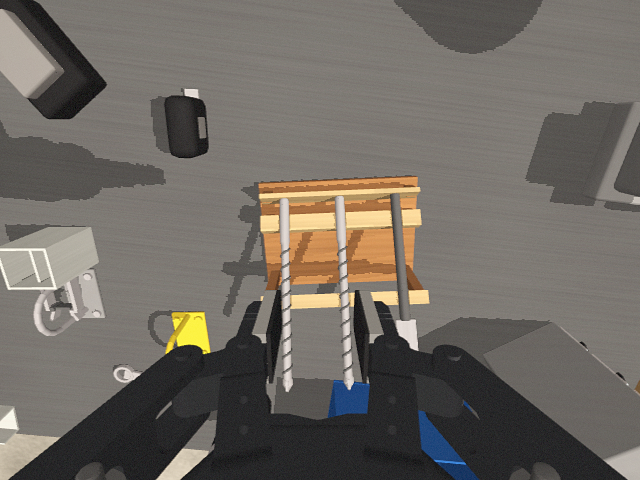

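Bits are in the left and middle of the image: low ends (284,200) and (339,198), tips (288,390) and (349,388). The chisel with its blade is on the right. I'll fit both bit lines using the known geometry.

Run:
```python
from h import *
import pickle
from scipy.optimize import least_squares
np.set_printoptions(precision=2,suppress=True)
p=pickle.load(open('w5.pkl','rb')); t=shot('top')
obs=[(p,-70,0,(284.5,200)),(p,-70,230,(288,390)),(p,0,0,(339,197)),(p,0,230,(349.5,388)),(p,70,0,(395.5,195)),
     (t,-70,0,(220,275)),(t,-70,230,(198,185)),(t,0,0,(190,279)),(t,0,230,(165.5,189))]
def pt(q,y,s):
    a=np.radians(q[3]);c=np.cos(np.pi/6)
    u=np.array([np.cos(a),np.sin(a)]);n=np.array([-u[1],u[0]])
    xy=q[:2]+n*y+u*s*c; return np.array([*xy,q[2]+s/2])
f=lambda q:np.concatenate([(proj(c,pt(q,y,s))-uv)*(.8 if c is p else 1) for c,y,s,uv in obs])
o=least_squares(f,[450,255,25,7]);print(o.x,o.fun)
for y in(0,-70): print(y,pt(o.x,y,0),pt(o.x,y,192),pt(o.x,y,230))
```

```text
[443.3  253.26  33.54   9.05] [ 0.29 -2.28 -0.46 -0.23  0.68 -1.41 -0.77 -0.02 -0.38 -1.35  0.06 -0.06
 -0.82 -3.71  0.18  0.09 -1.16 -3.13]
0 [443.3  253.26  33.54] [607.51 279.41 129.54] [640.01 284.59 148.54]
-70 [454.31 184.13  33.54] [618.52 210.28 129.54] [651.02 215.46 148.54]
```

```bash
python3 -m jog '[[-0.035,0.179,0.10,-2,40],[-0.035,0.179,0.10,-2,40],[-0.035,0.179,0.10,-2,40],[-0.035,0.179,0.10,-2,40],[-0.035,0.179,0.10,-2,40],[-0.035,0.179,0.10,-2,40]]'
python3 - <<'E'
from h import *
np.set_printoptions(precision=1,suppress=True)
p=shot('wrist');save(p,'w6.png',(160,130,480,450),1.8)
print(toolT()[:3,3], proj(p,[621.1,210.7,131]),proj(p,[651,215.5,148.5]))
E
```

```text
time: 12.25
tool_pos: [623.0, 199.7, 234.2]
tcp_rot: [179.9, 0.2, 98.3]
ft_force: [-0.3, 0.0, 0.7]
finger_gap: 34.1
[622.8 200.6 236.7] [333.2 245.5] [334.2 295.8]
```

View pics/w6.png

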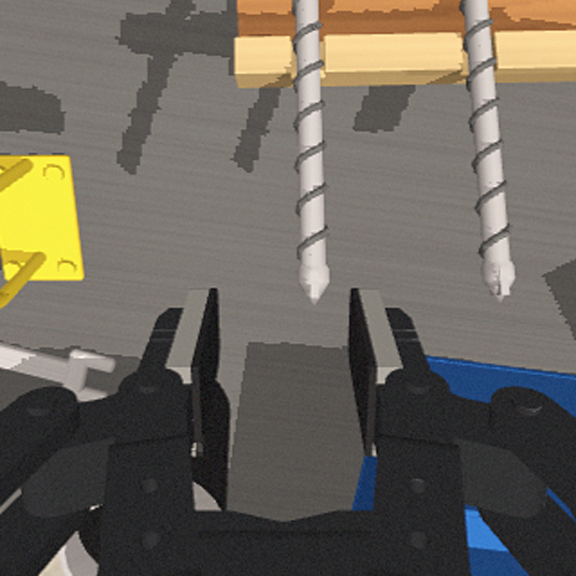

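The tip is at full-image (334,297) against (334,296) predicted, so the fit is good. I need 10 mm more along tool x, then descend and grip.

```bash
python3 -m jog '[[0.0102,0,0,-0.7,40],[0.0102,0,0.03,-0.7,40],[0.0102,0,0.06,-0.7,40],[0.0102,0,0.085,-0.7,40],[0.0102,0,0.1025,-0.7,40],[0.0102,0,0.1025,-0.7,40],[0.0102,0,0.1025,-0.7,40]]'; python3 -m jog '[[0,0,0,0,0],[0,0,0,0,0],[0,0,0,0,0],[0,0,0,0,0],[0,0,0,0,0]]' 25
```

```text
time: 13.0
tool_pos: [622.1, 211.0, 136.0]
tcp_rot: [179.6, 0.2, 99.1]
ft_force: [0.2, -0.4, -0.0]
finger_gap: 33.8
time: 13.5
tool_pos: [623.8, 211.4, 138.4]
tcp_rot: [179.4, 0.1, 99.1]
ft_force: [2.9, 0.1, 7.1]
finger_gap: 11.0
```

Gripped (gap 11). Jog can't tilt the tool, so I'll pivot the bit upright in the pads by moving in an arc round its low end, which stays against the stop.

```bash
python3 -m jog '[[0,-0.009,-0.014,0,0],[0,-0.0196,-0.028,0,0],[0,-0.031,-0.041,0,0],[0,-0.0438,-0.052,0,0],[0,-0.057,-0.063,0,0],[0,-0.0717,-0.0717,0,0],[0,-0.0717,-0.0717,0,0]]' 20
python3 - <<'E'
from h import *
print(r.sense()['ft_force'])
p=shot('wrist');s=shot('scene')
v=proj(s,[500,190,100]).astype(int)
b=cv2.resize(s['image'][v[1]-60:v[1]+60,v[0]-60:v[0]+60,::-1],(400,400),interpolation=cv2.INTER_CUBIC)
cv2.imwrite('pics/piv.png',np.hstack([cv2.resize(p['image'][130:450,160:480,::-1],(400,400)),b]))
E
```

```text
time: 14.2
tool_pos: [551.8, 200.2, 210.9]
tcp_rot: [179.3, 0.1, 99.1]
ft_force: [0.7, 0.3, -0.8]
finger_gap: 11.3
[ 0.73542709  0.26562226 -0.75276211]
```

View pics/piv.png

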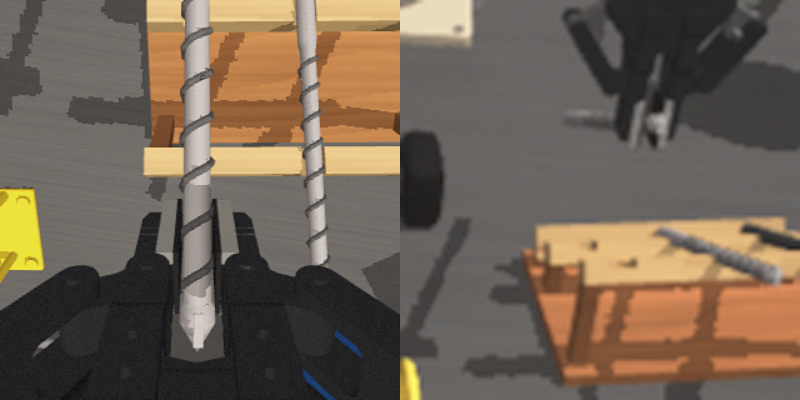

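Run:
```python
from h import *
p=shot('wrist'); T=toolT()
for s in(30,35,40):
  for th in(20,30,45,60,75):
    a=np.radians(th); f=lambda d:np.round(proj(p,(T@[0,d*np.cos(a),3-d*np.sin(a),1])[:3])).tolist()
    print(s,th,'tip',f(s),'shank',f(s-230),'mid',f(s-110))
save(p,'w7.png')
for l in ['bit_a']: print([(d['conf'],d['uv']) for d in r.pinpoint(p,l)],[(d['conf'],d['bbox']) for d in r.search_frame(p,l)])
t=shot('top');q=shot('scene')
for n,x in(('top',t),('scene',q)): print(n,[(d['conf'],d['uv']) for d in r.pinpoint(x,'bit_a')],[(d['conf'],d['bbox']) for d in r.search_frame(x,'bit_a')])
for th in (0,30,45,60):
    a=np.radians(th);print(th,[np.round(proj(t,(T@[0,d*np.cos(a),3-d*np.sin(a),1])[:3])).tolist() for d in (35,-195)],[np.round(proj(q,(T@[0,d*np.cos(a),3-d*np.sin(a),1])[:3])).tolist() for d in (35,-195)])
```

```text
30 20 tip [317.0, 397.0] shank [317.0, -132.0] mid [317.0, 140.0]
30 30 tip [317.0, 402.0] shank [317.0, -55.0] mid [317.0, 152.0]
30 45 tip [317.0, 405.0] shank [317.0, 32.0] mid [317.0, 174.0]
30 60 tip [317.0, 402.0] shank [317.0, 99.0] mid [317.0, 199.0]
30 75 tip [317.0, 392.0] shank [317.0, 158.0] mid [317.0, 227.0]
35 20 tip [317.0, 409.0] shank [317.0, -120.0] mid [317.0, 152.0]
35 30 tip [317.0, 415.0] shank [317.0, -47.0] mid [317.0, 162.0]
35 45 tip [317.0, 419.0] shank [317.0, 36.0] mid [317.0, 181.0]
35 60 tip [317.0, 417.0] shank [317.0, 102.0] mid [317.0, 205.0]
35 75 tip [317.0, 406.0] shank [317.0, 160.0] mid [317.0, 231.0]
40 20 tip [317.0, 421.0] shank [317.0, -109.0] mid [317.0, 163.0]
40 30 tip [317.0, 429.0] shank [317.0, -40.0] mid [317.0, 172.0]
40 45 tip [317.0, 435.0] shank [317.0, 41.0] mid [317.0, 189.0]
40 60 tip [317.0, 432.0] shank [317.0, 106.0] mid [317.0, 211.0]
40 75 tip [317.0, 421.0] shank [317.0, 162.0] mid [317.0, 236.0]
[(0.78, [402.3, 101.1])] [(0.79, [395.7, 95.0, 423.5, 342.4]), (0.59, [305.9, 0.0, 332.7, 410.3])]
top [(0.78, [214.1, 305.7]), (0.71, [347.4, 208.9])] [(0.65, [191.2, 230.7, 221.9, 306.4])]
scene [(0.72, [426.3, 240.5]), (0.57, [282.6, 269.9]), (0.52, [397.0, 205.6])] [(0.63, [428.9, 241.1, 461.8, 257.6]), (0.63, [270.2, 259.0, 292.3, 304.7])]
0 [[193.0, 208.0], [208.0, 324.0]] [[426.0, 216.0], [401.0, 167.0]]
30 [[191.0, 209.0], [217.0, 307.0]] [[427.0, 208.0], [399.0, 205.0]]
45 [[191.0, 211.0], [219.0, 291.0]] [[427.0, 204.0], [399.0, 224.0]]
60 [[190.0, 215.0], [220.0, 273.0]] [[426.0, 200.0], [401.0, 242.0]]
```

View pics/w7.png

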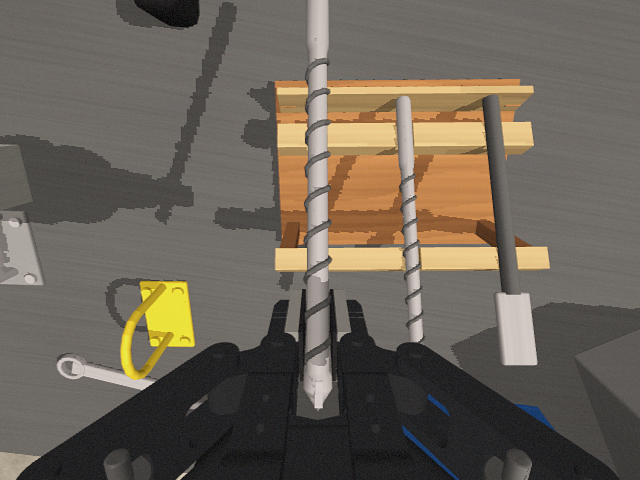

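The bit kept its 30° angle: the top view puts the shank at (214,306), which matches a rigid grip. The pads hold it too stiffly for gravity to turn it. The fixed upper rail can lever the shank: tuck the shank under the rail and raise the gripper. I'll measure the clearances for that.

Run:
```python
from h import *
np.set_printoptions(precision=1,suppress=True)
s=shot('scene');t=shot('top')
print('bin',tri([(s,(472,306)),(t,(171,137))])); print('mug',tri([(s,(404,332)),(t,(232,108))]))
a=np.radians(9.05);u=np.array([np.cos(a),np.sin(a),0]);n=np.array([-u[1],u[0],0]);L=np.array([443.3,253.3,0])
v=proj(s,[500,190,100]).astype(int)
for c in [(590,283),(690,283),(580,372),(540,228),(565,380)]:
    uv=(v[0]-60+(c[0]-400)*.3,v[1]-60+c[1]*.3); o,d=ray(s,uv)
    for U in(112,118,124):
        k=((L-o)@u+U)/(d@u); X=o+k*d; print(c,np.round(uv),U,'y',(X-L)@n,'z',X[2])
# rail in wrist pic w7 ~ top face rows 247..272 at col 360
p=shot('wrist')
for uv in [(360,247),(360,262),(360,272)]:
  for z in (80,90,100): X=atz(p,uv,z); print(uv,z,'u',(X-L)@u,'y',(X-L)@n)
# brightness profile along rail column for edges
im=cv2.cvtColor(p['image'],cv2.COLOR_RGB2HSV); print([tuple(int(q) for q in im[y,360]) for y in range(236,282,2)])
```

```text
bin (array([756.2, 289.8, 112.3]), [np.float64(2.781351224588414), np.float64(2.781351224588482)])
mug (array([827.2, 156.1, 101.2]), [np.float64(0.3091684383420011), np.float64(0.30916843834206076)])
(590, 283) [405. 257.] 112 y -91.44339651664933 z 75.98238496015244
(590, 283) [405. 257.] 118 y -93.5833354496993 z 80.93159822271446
(590, 283) [405. 257.] 124 y -95.72327438274924 z 85.88081148527635
(690, 283) [435. 257.] 112 y -18.327531311030018 z 73.15764871942429
(690, 283) [435. 257.] 118 y -21.009774466845908 z 78.12781319944406
(690, 283) [435. 257.] 124 y -23.692017622661748 z 83.09797767946384
(580, 372) [402. 284.] 112 y -86.62856500311247 z -9.492733717946635
(580, 372) [402. 284.] 118 y -88.80421579506407 z -3.909546998732253
(580, 372) [402. 284.] 124 y -90.97986658701569 z 1.6736397204822424
(540, 228) [390. 240.] 112 y -133.72046934003941 z 126.29606284869021
(540, 228) [390. 240.] 118 y -135.54683699750055 z 130.87209691265946
(540, 228) [390. 240.] 124 y -137.37320465496165 z 135.4481309766286
(565, 380) [398. 286.] 112 y -96.95701927612497 z -17.079086941555033
(56
[... 305 characters left out ...]

(360, 262) 80 u 123.76332221415129 y -35.57905245358399
(360, 262) 90 u 119.43045552186655 y -36.93310204134028
(360, 262) 100 u 115.0975888295818 y -38.28715162909654
(360, 272) 80 u 132.54960434735366 y -35.200588834917056
(360, 272) 90 u 127.86482618318479 y -36.569796789668686
(360, 272) 100 u 123.18004801901581 y -37.939004744420274
[(14, 154, 197), (14, 155, 193), (15, 159, 192), (14, 154, 200), (13, 147, 181), (10, 10, 77), (19, 100, 186), (20, 102, 237), (20, 100, 237), (20, 99, 237), (20, 100, 237), (19, 103, 237), (19, 106, 232), (19, 102, 235), (19, 102, 233), (19, 103, 230), (19, 103, 233), (18, 120, 166), (0, 11, 115), (12, 23, 113), (8, 19, 110), (176, 19, 109), (15, 22, 117)]
```

```bash
python3 -m jog '[[0,0,-0.05,0,0],[0,0,-0.09,0,0],[0,0,-0.09,0,0]]' 30; python3 -m jog '[[-0.015,0.05,0,7,0],[-0.031,0.1,0,14,0],[-0.046,0.15,0,21,0],[-0.0613,0.196,0,28,0],[-0.0613,0.196,0,28,0],[-0.0613,0.196,0,28,0],[-0.0613,0.196,0,28,0],[-0.0613,0.196,0,28,0]]'
python3 - <<'E'
from h import *
np.set_printoptions(precision=1,suppress=True)
T=toolT();print(T[:3,3],r.sense()['tcp_rot']);print(T[:3,:3].T@(np.array([755.3,170.7,132])-T[:3,3]))
t=shot('top')
print([(round(d['conf'],2),d['uv']) for d in r.pinpoint(t,'bit_a')],[np.round(proj(t,(T@[0,d*.866,3-d*.5,1])[:3])).tolist() for d in (30,35,-195,-200)])
E
```

```text
time: 15.2
tool_pos: [554.0, 200.9, 307.3]
tcp_rot: [178.7, 0.1, 99.1]
ft_force: [0.5, 0.3, -0.2]
finger_gap: 10.5
time: 16.0
tool_pos: [756.4, 172.1, 313.3]
tcp_rot: [178.8, -0.6, 71.2]
ft_force: [-0.2, 0.7, -1.9]
finger_gap: 10.7
[756.4 172.1 313.3] [178.8  -0.6  71.2]
[ -3.5  -4.5 181.2]
[] [[204.0, 89.0], [204.0, 87.0], [183.0, 201.0], [182.0, 203.0]]
```

```bash
python3 -m jog '[[-0.001,0,0.05,0,0],[-0.002,-0.001,0.10,0,0],[-0.0035,-0.002,0.14,0,0],[-0.0035,-0.002,0.181,0,0],[-0.0035,-0.002,0.181,0,0],[-0.0035,-0.002,0.181,0,0]]' 30
python3 - <<'E'
from h import *
np.set_printoptions(precision=1,suppress=True)
s=r.sense();T=toolT();print(s['tool_pos'],s['tcp_rot'],s['ft_force']);print(T[:3,:3].T@(np.array([684.4,195.1,132])-T[:3,3]))
for n in('top','scene'):
    t=shot(n)
    print([(round(d['conf'],2),d['uv'],d.get('bbox')) for d in r.pinpoint(t,'bit_a')],[np.round(d['bbox']) for d in r.search_frame(t,'bit_a')],[np.round(proj(t,(T@[0,d*.866,3-d*.5,1])[:3])).tolist() for d in (35,-195)])
E
```

```text
time: 16.7
tool_pos: [757.1, 170.2, 133.7]
tcp_rot: [178.8, -0.6, 71.2]
ft_force: [0.3, 0.3, 0.2]
finger_gap: 10.9
[757.1 170.2 133.7] [178.8  -0.6  71.2] [0.3 0.3 0.2]
[  0.2 -76.9   0. ]
[] [] [[225.0, 119.0], [205.0, 213.0]]
[(0.58, [422.0, 285.1], None)] [array([405., 288., 415., 302.])] [[408.0, 298.0], [422.0, 282.0]]
```

The scene view puts the shank at (422,285) against (422,282) predicted, so the bit is still rigid at 30°. I'll insert the shank under the rail and lever it up.

```bash
python3 -m jog '[[0,-0.02,0,0,0],[0,-0.04,0,0,0],[0,-0.06,0,0,0],[0,-0.077,0,0,0],[0,-0.077,0,0,0]]' 20
python3 -m jog '[[0,0.003,-0.010,0,0],[0,0.003,-0.016,0,0],[0,-0.001,-0.024,0,0],[0,-0.006,-0.0315,0,0],[0,-0.012,-0.039,0,0],[0,-0.018,-0.046,0,0],[0,-0.024,-0.052,0,0],[0,-0.031,-0.058,0,0]]' 20
python3 - <<'E'
from h import *
np.set_printoptions(precision=1,suppress=True)
T=toolT()
for n in('top','scene'):
    t=shot(n)
    print([(round(d['conf'],2),d['uv']) for d in r.pinpoint(t,'bit_a')],[np.round(d['bbox']) for d in r.search_frame(t,'bit_a')],[[np.round(proj(t,(T@[0,d*np.cos(a),3-d*np.sin(a),1])[:3])).tolist() for d in (35,-195)] for a in np.radians([30,45,60])])
p=shot('wrist');print([(round(d['conf'],2),d['uv']) for d in r.pinpoint(p,'bit_a')],[np.round(d['bbox']) for d in r.search_frame(p,'bit_a')],[[np.round(proj(p,(T@[0,d*np.cos(a),3-d*np.sin(a),1])[:3])).tolist() for d in (35,-195)] for a in np.radians([30,45,60])])
E
```

```text
time: 17.5
tool_pos: [685.3, 196.2, 135.3]
tcp_rot: [178.5, -0.8, 71.3]
ft_force: [0.6, -0.7, -1.8]
finger_gap: 11.0
time: 18.3
tool_pos: [653.9, 206.1, 193.1]
tcp_rot: [178.5, -0.8, 71.3]
ft_force: [2.0, 0.3, -1.7]
finger_gap: 11.0
[(0.71, [344.9, 210.2])] [] [[[200.0, 160.0], [181.0, 255.0]], [[198.0, 162.0], [191.0, 242.0]], [[196.0, 165.0], [200.0, 227.0]]]
[(0.58, [428.8, 265.6])] [array([439., 241., 465., 256.])] [[[427.0, 242.0], [436.0, 237.0]], [[428.0, 237.0], [431.0, 257.0]], [[429.0, 233.0], [425.0, 276.0]]]
[(0.62, [319.3, 65.3])] [array([303.,  56., 335., 418.]), array([325.,   2., 461., 216.])] [[[317.0, 419.0], [318.0, -48.0]], [[317.0, 424.0], [317.0, 36.0]], [[317.0, 421.0], [317.0, 103.0]]]
```

It works: the bit is now about 52°, as planned. Continuing to vertical.

```bash
python3 -m jog '[[0,-0.015,-0.011,0,0],[0,-0.031,-0.020,0,0],[0,-0.040,-0.024,0,0],[0,-0.048,-0.027,0,0],[0,-0.057,-0.029,0,0],[0,-0.066,-0.031,0,0],[0,-0.075,-0.033,0,0],[0,-0.084,-0.034,0,0]]' 20
cat > ang.py <<'E'
from h import *
np.set_printoptions(precision=1,suppress=True)
T=toolT(); print(T[:3,3],r.sense()['ft_force'])
A=[60,70,80,90,100]
for n in('scene','wrist'):
    t=shot(n)
    print(n,[(round(d['conf'],2),np.round(d['uv'])) for d in r.pinpoint(t,'bit_a')],[np.round(d['bbox']) for d in r.search_frame(t,'bit_a')]);print([[np.round(proj(t,(T@[0,d*np.cos(a),3-d*np.sin(a),1])[:3])).tolist() for d in (35,-195)] for a in np.radians(A)])
E
python3 ang.py
```

```text
time: 19.55
tool_pos: [573.0, 232.8, 223.8]
tcp_rot: [178.5, -0.7, 71.2]
ft_force: [2.5, -0.1, -0.3]
finger_gap: 10.8
[573.  232.8 223.8] [ 2.5 -0.1 -0.3]
scene [(0.79, array([423., 278.])), (0.55, array([283., 274.])), (0.48, array([429., 238.]))] [array([423., 199., 443., 277.])]
[[[440.0, 199.0], [434.0, 247.0]], [[441.0, 197.0], [431.0, 258.0]], [[442.0, 195.0], [428.0, 268.0]], [[442.0, 194.0], [425.0, 277.0]], [[443.0, 193.0], [422.0, 285.0]]]
wrist [(0.63, array([284.,  58.]))] [array([279.,  53., 423., 325.]), array([301., 228., 335., 420.]), array([  0., 314., 102., 413.])]
[[[316.0, 418.0], [317.0, 103.0]], [[316.0, 412.0], [317.0, 142.0]], [[316.0, 402.0], [317.0, 178.0]], [[316.0, 388.0], [317.0, 212.0]], [[316.0, 372.0], [317.0, 246.0]]]
```

Now near 92°. I'll overshoot slightly to about 97° so it leans outward in the cup's +y compartment, then lift.

```bash
python3 -m jog '[[0,-0.006,0,0,0],[0,-0.012,0,0,0],[0,-0.012,0,0,0]]' 20; python3 -m jog '[[0,0.012,-0.04,0,0],[0,0.012,-0.08,0,0],[0,0.012,-0.11,0,0],[0,0.012,-0.11,0,0]]' 30; python3 ang.py
```

```text
time: 20.15
tool_pos: [561.3, 236.7, 223.0]
tcp_rot: [178.6, -0.7, 71.3]
ft_force: [1.8, 0.6, 0.3]
finger_gap: 10.8
time: 20.55
tool_pos: [571.0, 232.9, 339.3]
tcp_rot: [178.3, -1.0, 71.3]
ft_force: [0.6, 1.0, -0.9]
finger_gap: 10.8
[571.  232.9 339.3] [ 0.6  1.  -0.9]
scene [(0.78, array([430., 240.])), (0.61, array([432., 243.]))] [array([429., 143., 458., 246.]), array([428., 238., 461., 257.])]
[[[451.0, 148.0], [443.0, 209.0]], [[452.0, 146.0], [440.0, 220.0]], [[453.0, 144.0], [437.0, 230.0]], [[453.0, 142.0], [433.0, 239.0]], [[454.0, 141.0], [431.0, 246.0]]]
wrist [(0.77, array([294.,  78.])), (0.74, array([315., 233.]))] [array([290.,  75., 389., 262.]), array([301., 229., 335., 422.])]
[[[320.0, 440.0], [320.0, 107.0]], [[320.0, 434.0], [320.0, 146.0]], [[320.0, 424.0], [320.0, 183.0]], [[320.0, 411.0], [320.0, 218.0]], [[320.0, 393.0], [319.0, 252.0]]]
```

```bash
python3 -m jog '[[-0.04,0.012,0,8,0],[-0.08,0.025,0,16,0],[-0.12,0.038,0,24,0],[-0.16,0.05,0,32,0],[-0.20,0.063,0,40,0],[-0.24,0.075,0,48,0],[-0.28,0.088,0,56,0],[-0.301,0.0947,0,64,0]]' 30; python3 -m jog '[[0,0,0,0.7,0],[0,0,0,0.7,0]]' 30
cat > hov.py <<'E'
from h import *
np.set_printoptions(precision=1,suppress=True)
T=toolT(); print(T[:3,3],r.sense()['tcp_rot'],r.sense()['ft_force'])
obs=[]
for n in('scene','wrist','top'):
    t=shot(n); P=[(round(d['conf'],2),np.round(d['uv'],1)) for d in r.pinpoint(t,'bit_a')]
    print(n,P,[np.round(d['bbox']) for d in r.search_frame(t,'bit_a')])
    pr=[np.round(proj(t,(T@[0,d*np.cos(a),3-d*np.sin(a),1])[:3])) for a in np.radians([85,90,95]) for d in(-195,)];print('   pred85/90/95',*pr)
    for c,uv in P:
        if np.linalg.norm(uv-pr[1])<25 and (n!='top'): obs.append((t,uv)); break
    for l,z in(('cup',0),('hook_seat',45)):
        print('   ',l,[atz(t,d['uv'],z)[:2] for d in r.pinpoint(t,l)])
if len(obs)>1:
    X,e=tri(obs); print('shank',X,np.array(e),'rel tool',np.linalg.inv(T)@[*X,1])
E
python3 hov.py
```

```text
time: 21.65
tool_pos: [560.8, -86.4, 328.2]
tcp_rot: [180.0, -1.2, 6.8]
ft_force: [1.1, 0.7, -1.2]
finger_gap: 10.7
time: 21.85
tool_pos: [560.2, -86.7, 326.7]
tcp_rot: [-179.9, -1.0, 6.1]
ft_force: [-0.1, 0.4, -1.0]
finger_gap: 10.5
[560.2 -86.7 326.7] [-179.9   -1.     6.1] [-0.1  0.4 -1. ]
scene [(0.61, array([281.5, 229.6])), (0.48, array([426.8, 241.1]))] [array([426., 241., 464., 256.]), array([284., 151., 292., 230.]), array([451., 240., 491., 254.])]
   pred85/90/95 [300. 230.] [293. 230.] [286. 230.]
    cup [array([ 564. , -428.7]), array([ 564.7, -116.9]), array([ 355.4, -368.4])]
    hook_seat [array([613.6, -98.8]), array([ 519.7, -414. ]), array([ 330.8, -334. ])]
wrist [(0.68, array([348.2, 219. ]))] [array([300., 228., 336., 421.])]
   pred85/90/95 [316. 197.] [316. 214.] [315. 231.]
    cup [array([ 567. , -433.4]), array([ 566. , -112.9]), array([ 353.7, -374.1])]
    hook_seat [array([ 607.4, -108.9]), array([ 337.1, -321.8])]
top [(0.63, array([191. , 279.4]))] [array([164., 188., 190., 280.]), array([130., 203., 164., 286.])]
   pred85/90/95 [331. 227.] [339. 226.] [347. 225.]
    cup [array([ 560.8, -434.5]), array([ 355.5, -362.1]), array([ 566.3, -113.4])]
    hook_seat [array([ 523.6, -410.5]), array([ 343. , -330.4])]
```

Estimated shank end is at cup (0, +11), where the +y compartment needs it. I'll lower it while watching forces.

```bash
python3 -m jog '[[0,0,0.03,0,0],[0,0,0.05,0,0],[0,0,0.06,0,0],[0,0,0.06,0,0]]' 30; python3 -m jog '[[0,0,0.015,0,0],[0,0,0.03,0,0],[0,0,0.045,0,0],[0,0,0.045,0,0]]' 30;  python3 hov.py
```

```text
time: 23.0
tool_pos: [561.2, -86.0, 266.4]
tcp_rot: [-179.9, -1.0, 6.1]
ft_force: [-0.2, 0.5, -0.7]
finger_gap: 10.6
time: 23.4
tool_pos: [560.4, -85.5, 217.9]
tcp_rot: [-179.8, -0.7, 6.1]
ft_force: [-0.8, -0.4, -2.1]
finger_gap: 10.8
[560.4 -85.5 217.9] [-179.8   -0.7    6.1] [-0.8 -0.4 -2.1]
scene [(0.76, array([431.3, 239.1]))] [array([426., 237., 462., 259.]), array([284., 208., 292., 253.])]
   pred85/90/95 [301. 265.] [294. 266.] [287. 265.]
    cup [array([ 560.7, -427.5]), array([ 574.4, -114.5]), array([547.1, 265.8]), array([ 362.6, -359. ])]
    hook_seat [array([ 608.9, -116.4]), array([ 337., -331.]), array([ 523.9, -409.1]), array([464.4, 315.8])]
wrist [(0.85, array([319.7, 234.3]))] [array([300., 236., 334., 419.])]
   pred85/90/95 [313. 193.] [314. 210.] [314. 227.]
    cup [array([ 348.1, -374.9]), array([ 567.1, -112.4])]
    hook_seat [array([ 339.8, -329.5]), array([ 607.5, -107.6]), array([ 608. , -110.2])]
top [(0.9, array([187.1, 277.5]))] [array([165., 190., 192., 282.])]
   pred85/90/95 [329. 232.] [337. 231.] [344. 230.]
    cup [array([ 354. , -369.4]), array([ 558.2, -435.9]), array([ 560. , -111.1])]
    hook_seat [array([ 522.7, -408.7]), array([ 342. , -326.1])]
```

```bash
python3 - <<'E'
from h import *
s=shot('scene')
c=np.array([567,-114,0]);a=np.radians(6.6);n=np.array([-np.sin(a),np.cos(a),0]);u=np.array([np.cos(a),np.sin(a),0])
for y in(-30,-14,0,14,30): print(y,[proj(s,c+n*y+u*x+[0,0,85]).round(1).tolist() for x in(-27,0,27)])
E
python3 -m jog '[[0,0,0.004,0,0],[0,0,0.008,0,0],[0,0,0.010,0,0],[0,0,0.010,0,0]]' 25; python3 -m jog '[[0,0,0.002,0,0],[0,0,0.004,0,0],[0,0,0.005,0,0]]' 25
```

```text
-30 [[269.4, 238.3], [268.8, 245.1], [268.3, 252.1]]
-14 [[276.0, 238.3], [275.6, 245.1], [275.1, 252.1]]
0 [[281.7, 238.3], [281.4, 245.1], [281.1, 252.1]]
14 [[287.5, 238.3], [287.3, 245.1], [287.1, 252.1]]
30 [[294.0, 238.3], [294.0, 245.0], [293.9, 252.1]]
time: 24.6
tool_pos: [561.8, -85.8, 210.7]
tcp_rot: [-179.9, -0.9, 6.1]
ft_force: [0.6, -1.1, -1.6]
finger_gap: 10.4
time: 24.9
tool_pos: [561.7, -85.7, 205.4]
tcp_rot: [-179.9, -0.9, 6.1]
ft_force: [-0.4, 0.7, -0.7]
finger_gap: 10.7
```

The bit passes the rim at column 288, so it is in the +y compartment. I'll ease down to contact and release.

```bash
python3 -m jog '[[0,0,0.002,0,0],[0,0,0.004,0,0],[0,0,0.004,0,0]]' 20;python3 -m jog '[[0,0,0.002,0,0],[0,0,0.004,0,0],[0,0,0.004,0,0]]' 20
```

```text
time: 25.2
tool_pos: [561.8, -85.7, 201.2]
tcp_rot: [-179.9, -0.9, 6.1]
ft_force: [-0.1, 0.2, 0.1]
finger_gap: 10.7
time: 25.5
tool_pos: [563.8, -86.2, 200.8]
tcp_rot: [180.0, -1.2, 6.1]
ft_force: [-1.7, 1.1, 14.3]
finger_gap: 11.1
```

Floor contact at 201 (14 N). Release and rise.

```bash
python3 -m jog '[[0,0,-0.001,0,35],[0,0,-0.001,0,35],[0,0,-0.001,0,35],[0,0,-0.001,0,35]]'; python3 -m jog '[[0,0,-0.03,0,40],[0,0,-0.08,0,40],[0,0,-0.12,0,40],[0,0,-0.15,0,40],[0,0,-0.15,0,40]]'
python3 - <<'E'
from h import *
np.set_printoptions(precision=1,suppress=True)
for n in('scene','wrist','top'):
    t=shot(n); print(n,[(round(d['conf'],2),np.round(d['bbox'])) for d in r.search_frame(t,'bit_a')])
    print('   cup',[atz(t,d['uv'],0)[:2] for d in r.pinpoint(t,'cup')])
E
```

```text
time: 25.9
tool_pos: [563.4, -86.1, 201.2]
tcp_rot: [180.0, -1.2, 6.1]
ft_force: [-0.0, 1.0, 0.6]
finger_gap: 29.9
time: 26.4
tool_pos: [562.0, -86.8, 357.1]
tcp_rot: [179.8, -1.6, 6.1]
ft_force: [0.8, -0.0, -0.1]
finger_gap: 34.0
scene [(0.77, array([285., 190., 290., 252.])), (0.56, array([426., 240., 465., 256.]))]
   cup [array([ 355.5, -373.7]), array([ 568.9, -429.5]), array([ 580.8, -114.1])]
wrist [(0.69, array([312., 201., 325., 265.])), (0.36, array([291., 182., 390., 244.]))]
   cup [array([ 563.6, -434.4]), array([ 348.9, -370.2])]
top []
   cup [array([ 562.6, -431.4]), array([ 355.4, -365.2]), array([ 566.9, -107.4])]
```

Bit a stands in the cup: scene box cols 285–290, tip row 190. Now the second bit, in the middle groove.

```bash
python3 -m jog '[[0.011,-0.045,0,-8.5,40],[0.022,-0.09,0,-17,40],[0.033,-0.135,0,-25.5,40],[0.044,-0.18,0,-34,40],[0.055,-0.225,0,-42.5,40],[0.066,-0.27,0,-51,40],[0.077,-0.315,0,-59.5,40],[0.0866,-0.36,0,-68,40]]'; python3 -m jog '[[0,0,0,-8,40],[0,0,0.03,-16,40],[0,0,0.07,-25,40],[0,0,0.11,-25,40],[0,0,0.11,-25,40]]'
cat > b2.py <<'E'
from h import *
np.set_printoptions(precision=2,suppress=True)
T=toolT();print(T[:3,3],r.sense()['tcp_rot']);print('move',T[:3,:3].T@(np.array([610.1,279.9,135])-T[:3,3]))
p=shot('wrist');print('pred tip',proj(p,[640,284.6,148.5]),'shank',proj(p,[443.3,253.3,33.5]),[np.round(d['bbox']) for d in r.search_frame(p,'bit_b')],[np.round(d['uv']) for d in r.pinpoint(p,'bit_b')])
E
python3 b2.py
```

```text
time: 27.65
tool_pos: [607.7, 282.7, 351.2]
tcp_rot: [179.0, -0.4, 74.5]
ft_force: [-0.3, -1.1, -0.1]
finger_gap: 34.1
time: 28.15
tool_pos: [606.0, 281.6, 232.5]
tcp_rot: [179.7, 0.2, 99.5]
ft_force: [-0.8, -1.1, -2.0]
finger_gap: 34.4
[606.01 281.63 232.52] [179.71   0.2   99.45]
move [-2.05  3.25 97.54]
pred tip [313.46 301.7 ] shank [316.39  13.69] [array([305.,  11., 319., 301.])] [array([312.,  15.])]
```

```bash
python3 -m jog '[[-0.002,0.003,0.03,0.4,40],[-0.002,0.003,0.06,0.4,40],[-0.002,0.003,0.085,0.4,40],[-0.002,0.003,0.0975,0.4,40],[-0.002,0.003,0.0975,0.4,40]]'; python3 -m jog '[[0,0,0,0,0],[0,0,0,0,0],[0,0,0,0,0],[0,0,0,0,0],[0,0,0,0,0]]' 25;  python3 -m jog '[[0,0,-0.04,0,0],[0,0,-0.09,0,0],[0,0,-0.14,0,0],[0,0,-0.17,0,0],[0,0,-0.17,0,0]]' 30
```

```text
time: 28.8
tool_pos: [615.6, 281.9, 146.0]
tcp_rot: [178.9, 0.0, 99.0]
ft_force: [-0.7, 0.8, 0.6]
finger_gap: 34.1
time: 29.3
tool_pos: [617.4, 282.2, 148.6]
tcp_rot: [178.6, -0.0, 99.0]
ft_force: [2.7, -1.5, 6.1]
finger_gap: 11.0
time: 29.8
tool_pos: [615.2, 282.5, 326.8]
tcp_rot: [178.0, -0.2, 99.0]
ft_force: [0.5, 0.5, -0.9]
finger_gap: 10.3
```

Gripped about 9 mm above the fingertips, with the grip at s≈204. Same levering manoeuvre, adjusted.

```bash
python3 -m jog '[[-0.034,0.031,0,7,0],[-0.067,0.063,0,14,0],[-0.101,0.095,0,21,0],[-0.135,0.126,0,28,0],[-0.135,0.126,0,28,0],[-0.135,0.126,0,28,0],[-0.135,0.126,0,28,0]]' 30
cat > st.py <<'E'
import sys
from h import *
np.set_printoptions(precision=1,suppress=True)
g=np.array(eval(sys.argv[1])); A=eval(sys.argv[2])
T=toolT();print(T[:3,3],r.sense()['tcp_rot'],'move',T[:3,:3].T@(g-T[:3,3]))
for n in('scene','wrist'):
    t=shot(n);print(n,[(round(d['conf'],2),np.round(d['uv'])) for d in r.pinpoint(t,'bit_b')],[np.round(d['bbox']) for d in r.search_frame(t,'bit_b')])
    print('  pred',A,[[np.round(proj(t,(T@[0,d*np.cos(a),13-d*np.sin(a),1])[:3])).tolist() for d in (26,-204)] for a in np.radians(A)])
E
python3 st.py '[760.7,168.9,145]' '[20,30,40]'
```

```text
time: 30.5
tool_pos: [760.1, 169.5, 330.0]
tcp_rot: [178.4, -1.1, 71.1]
ft_force: [-0.4, 0.2, -1.2]
finger_gap: 10.8
[760.1 169.5 330. ] [178.4  -1.1  71.1] move [ -3.9  -4.5 184.9]
scene [(0.56, array([438., 213.]))] [array([281., 195., 291., 250.]), array([426., 213., 433., 222.])]
  pred [20, 30, 40] [[[425.0, 220.0], [441.0, 202.0]], [[426.0, 217.0], [437.0, 218.0]], [[426.0, 215.0], [433.0, 234.0]]]
wrist [] [array([  0., 100.,   6., 109.]), array([302.,   0., 330., 378.])]
  pred [20, 30, 40] [[[315.0, 370.0], [316.0, -122.0]], [[315.0, 373.0], [316.0, -50.0]], [[315.0, 374.0], [316.0, 7.0]]]
```

```bash
python3 -m jog '[[-0.001,0,0.05,0,0],[-0.002,-0.001,0.10,0,0],[-0.004,-0.002,0.15,0,0],[-0.004,-0.002,0.185,0,0],[-0.004,-0.002,0.185,0,0],[-0.004,-0.002,0.185,0,0]]' 30; python3 st.py '[689.8,193.3,145]' '[20,30,40]'
```

```text
time: 31.4
tool_pos: [763.3, 168.4, 147.4]
tcp_rot: [178.3, -1.1, 71.1]
ft_force: [0.4, 0.4, -0.9]
finger_gap: 10.6
[763.3 168.4 147.4] [178.3  -1.1  71.1] move [ -0.3 -77.6   0. ]
scene [(0.5, array([421., 283.]))] [array([281., 194., 290., 251.]), array([270., 264., 292., 305.])]
  pred [20, 30, 40] [[[408.0, 301.0], [426.0, 268.0]], [[409.0, 298.0], [423.0, 283.0]], [[409.0, 296.0], [419.0, 297.0]]]
wrist [] [array([301.,   0., 332., 375.])]
  pred [20, 30, 40] [[[314.0, 361.0], [314.0, -128.0]], [[314.0, 363.0], [314.0, -56.0]], [[314.0, 364.0], [314.0, 2.0]]]
```

```bash
python3 -m jog '[[0,-0.02,0,0,0],[0,-0.04,0,0,0],[0,-0.06,0,0,0],[0,-0.078,0,0,0],[0,-0.078,0,0,0]]' 20
python3 -m jog '[[0,0.003,-0.010,0,0],[0,0.003,-0.016,0,0],[0,-0.001,-0.024,0,0],[0,-0.006,-0.032,0,0],[0,-0.012,-0.040,0,0],[0,-0.019,-0.047,0,0],[0,-0.026,-0.054,0,0],[0,-0.033,-0.060,0,0]]' 20
python3 -m jog '[[0,-0.0155,-0.0115,0,0],[0,-0.024,-0.016,0,0],[0,-0.032,-0.0206,0,0],[0,-0.041,-0.024,0,0],[0,-0.050,-0.0275,0,0],[0,-0.060,-0.030,0,0],[0,-0.069,-0.032,0,0]]' 20
python3 st.py '[571,232.9,339]' '[60,70,80,90]'
```

```text
time: 32.2
tool_pos: [690.1, 194.9, 148.6]
tcp_rot: [178.0, -1.3, 71.2]
ft_force: [0.5, -0.3, -0.3]
finger_gap: 10.7
time: 33.0
tool_pos: [655.9, 205.3, 208.1]
tcp_rot: [178.0, -1.3, 71.2]
ft_force: [0.9, 0.2, -1.7]
finger_gap: 10.8
time: 33.7
tool_pos: [588.5, 227.6, 237.6]
tcp_rot: [178.0, -1.3, 71.2]
ft_force: [1.3, 0.2, -1.0]
finger_gap: 11.1
[588.5 227.6 237.6] [178.   -1.3  71.2] move [   1.7  -14.7 -101.9]
scene [(0.59, array([430., 276.]))] [array([428., 199., 441., 278.]), array([453., 238., 491., 255.]), array([280., 194., 289., 253.])]
  pred [60, 70, 80, 90] [[[439.0, 204.0], [434.0, 252.0]], [[439.0, 202.0], [430.0, 264.0]], [[440.0, 201.0], [427.0, 274.0]], [[440.0, 199.0], [423.0, 284.0]]]
wrist [] [array([304., 200., 331., 394.])]
  pred [60, 70, 80, 90] [[[316.0, 372.0], [317.0, 98.0]], [[316.0, 367.0], [317.0, 137.0]], [[316.0, 360.0], [317.0, 173.0]], [[316.0, 350.0], [317.0, 207.0]]]
```

Run:
```python
from h import *
np.set_printoptions(precision=1,suppress=True)
T=toolT();s=shot('scene');w=shot('wrist')
for v in(200,204,208):
    X,e=tri([(s,(429,277)),(w,(317,v))]);L=(np.linalg.inv(T)@[*X,1])[:3];print(v,X,np.array(e),L,'angle',np.degrees(np.arctan2(L[2]-10,-L[1])))
p=r.pinpoint(s,'bit_a');b=shot('scene')
# bit a tip: scene tip (284.5,195) with z~225..230
for uv in [(281,194),(284.5,194),(289,194)]:
    print(atz(b,uv,228))
```

```text
200 [587.7 237.1  36.5] [4.3 4.3] [  4.4 -12.  200.9] angle 86.41712447164392
204 [590.8 236.2  39.2] [4.4 4.4] [  4.5  -8.6 198.3] angle 87.38166968784022
208 [593.9 235.2  41.8] [4.6 4.6] [  4.7  -5.3 195.8] angle 88.36612982359834
[ 568.6 -111.4  228. ]
[ 567.7 -103.7  228. ]
[566.5 -93.9 228. ]
```

Bit b is upright, within a few degrees. Bit a's tip is at about (567,-106), height about 230, so I'll carry bit b over it high, to hover above the -y compartment.

```bash
python3 -m jog '[[0,0.003,-0.04,0,0],[0,0.003,-0.08,0,0],[0,0.003,-0.13,0,0],[0,0.003,-0.18,0,0],[0,0.003,-0.22,0,0],[0,0.003,-0.22,0,0]]' 30; python3 -m jog '[[-0.045,0.0125,0,8.3,0],[-0.09,0.025,0,16.5,0],[-0.135,0.0375,0,24.5,0],[-0.18,0.05,0,32.5,0],[-0.225,0.063,0,40.5,0],[-0.27,0.076,0,48.5,0],[-0.315,0.088,0,56.5,0],[-0.354,0.1,0,64.5,0]]' 30;  python3 -m jog '[[0,0,0,0,0],[0,0,0,0,0]]' 30
cat > hov2.py <<'E'
from h import *
np.set_printoptions(precision=1,suppress=True)
T=toolT(); print(T[:3,3],r.sense()['tcp_rot'],r.sense()['ft_force'])
for n in('scene','wrist','top'):
    t=shot(n)
    print(n,[(round(d['conf'],2),np.round(d['uv'],1)) for d in r.pinpoint(t,'bit_b')],[np.round(d['bbox']) for d in r.search_frame(t,'bit_b')])
    print('   pred shank 80/85/90/95',*[np.round(proj(t,(T@[0,d*np.cos(a),10-d*np.sin(a),1])[:3])) for a in np.radians([80,85,90,95]) for d in(-200,)])
E
python3 hov2.py
```

```text
time: 34.8
tool_pos: [584.3, 224.2, 465.9]
tcp_rot: [177.4, -1.7, 71.2]
ft_force: [0.6, 0.3, -0.8]
finger_gap: 9.9
time: 35.6
tool_pos: [563.8, -145.5, 459.0]
tcp_rot: [-179.6, -3.0, 6.2]
ft_force: [0.3, 0.2, -0.6]
finger_gap: 9.9
time: 35.8
tool_pos: [563.4, -146.6, 457.6]
tcp_rot: [-179.5, -2.8, 6.1]
ft_force: [-0.1, 0.2, -2.2]
finger_gap: 10.0
[ 563.4 -146.6  457.6] [-179.5   -2.8    6.1] [-0.1  0.2 -2.2]
scene [(0.76, array([282.8, 185.5]))] [array([249.,  81., 283., 190.]), array([280., 194., 290., 251.])]
   pred shank 80/85/90/95 [282. 185.] [274. 186.] [266. 186.] [258. 186.]
wrist [(0.8, array([316.8, 183.8])), (0.69, array([308.8, 155.2]))] [array([306., 150., 320., 176.]), array([305., 177., 331., 398.])]
   pred shank 80/85/90/95 [316. 177.] [316. 195.] [316. 212.] [316. 228.]
top [(0.73, array([188.9, 235.6]))] []
   pred shank 80/85/90/95 [354. 217.] [363. 216.] [372. 215.] [382. 214.]
```

The lean is about 9° (shank rotated −ty by 31 mm), too much for the 25 mm direction. I'll turn the tool so the lean falls mostly along the compartment's 48 mm direction.

```bash
python3 -m jog '[[0.01,-0.003,0,-8.5,0],[0.02,-0.006,0,-17,0],[0.031,-0.009,0,-25.5,0],[0.031,-0.009,0,-34,0],[0.031,-0.009,0,-42.5,0],[0.031,-0.009,0,-51,0],[0.031,-0.009,0,-59.5,0],[0.031,-0.009,0,-68,0]]' 35;  python3 -m jog '[[0,0,0,-2,0],[0,0,0,-2,0]]' 35; python3 hov2.py
```

```text
time: 37.05
tool_pos: [593.8, -132.0, 461.0]
tcp_rot: [177.4, -1.5, 74.7]
ft_force: [-0.4, 0.9, -1.4]
finger_gap: 10.0
time: 37.25
tool_pos: [593.9, -131.6, 461.0]
tcp_rot: [177.3, -1.4, 76.8]
ft_force: [0.3, -0.1, -2.0]
finger_gap: 9.9
[ 593.9 -131.6  461. ] [177.3  -1.4  76.8] [ 0.3 -0.1 -2. ]
scene [(0.67, array([277.5, 186.6]))] [array([262.,  86., 280., 189.]), array([282., 191., 288., 251.])]
   pred shank 80/85/90/95 [276. 184.] [273. 189.] [270. 193.] [267. 196.]
wrist [(0.87, array([319. , 180.3])), (0.71, array([324.9, 142. ]))] [array([320., 140., 340., 170.]), array([306., 181., 328., 396.])]
   pred shank 80/85/90/95 [317. 175.] [317. 192.] [317. 209.] [317. 226.]
top [(0.56, array([360.7, 217.4])), (0.42, array([186.9, 235.5])), (0.39, array([341.4, 230.5]))] [array([357., 192., 371., 215.])]
   pred shank 80/85/90/95 [361. 216.] [363. 207.] [365. 198.] [367. 189.]
```

Run:
```python
from h import *
np.set_printoptions(precision=1,suppress=True)
T=toolT();s=shot('scene');w=shot('wrist');t=shot('top')
O=[(s,(277.5,186.6)),(w,(318,180.3)),(t,(360.7,217.4))]
for o in (O,O[:2],O[1:]):
    X,e=tri(o);print('shank',X,np.array(e)); 
    G=np.array([563.5,-127,X[2]]); print('move',T[:3,:3].T@(G-X))
# bit direction, world
print('tool z',T[:3,2])
# cup re-measure
for n,q in(('s',s),('w',w),('t',t)): print(n,[atz(q,d['uv'],0)[:2] for d in r.pinpoint(q,'cup')],[atz(q,d['uv'],45)[:2] for d in r.pinpoint(q,'hook_seat')])
```

```text
shank [ 572.6 -120.3  248.9] [2.4 4.1 3.9]
move [-8.6 -7.3 -0.6]
shank [ 576.  -119.4  250.4] [2. 2.]
move [-10.2 -10.4  -0.7]
shank [ 563.2 -118.4  306.7] [2.2 2.2]
move [-8.2  2.3 -0.1]
tool z [ 0.1  0.  -1. ]
s [array([ 559.7, -116.8]), array([ 566.5, -429.1]), array([ 346.2, -370.4])] [array([ 606.3, -109.3]), array([ 521.5, -414.9]), array([ 336.2, -333.8])]
w [array([ 558.1, -428.2]), array([ 355. , -370.2]), array([ 619.7, -107.4]), array([ 570.2, -110. ])] [array([ 606.5, -107.1]), array([ 521.8, -408. ]), array([ 337.2, -330.8])]
t [array([ 563.7, -104.8])] [array([ 608.8, -107.2]), array([ 612.5, -106. ]), array([545.8, 256.8])]
```

```bash
cat > k.py <<'E'
from h import *
import sys
np.set_printoptions(precision=1,suppress=True)
T=toolT();w=shot('wrist');s=shot('scene');print(T[:3,3],r.sense()['ft_force'])
print([(round(d['conf'],2),np.round(d['uv'],1)) for d in r.pinpoint(w,'bit_b')],[np.round(d['bbox']) for d in r.search_frame(w,'bit_b')],[np.round(d['bbox']) for d in r.search_frame(s,'bit_b')])
a6=np.radians(6.6);u=np.array([np.cos(a6),np.sin(a6),0]);n=np.array([-u[1],u[0],0]);C=np.array([567,-114,0])
for th in(80,82):
    a=np.radians(th);S=(T@[0,-200*np.cos(a),10+200*np.sin(a),1])[:3];d=T[:3,:3]@[0,np.cos(a),-np.sin(a)]
    print(th,'shank',S,'cup xy',(S-C)@u,(S-C)@n,'lean/82mm',(d/d[2]*82)@u,(d/d[2]*82)@n,'px w,s',proj(w,S),proj(s,S))
    G=C-5*u-12.5*n;G[2]=S[2];print('   move',T[:3,:3].T@(G-S))
E
python3 k.py
```

```text
[ 593.8 -132.   460.9] [ 0.2 -0.3 -1.3]
[(0.84, array([317.7, 182.8])), (0.81, array([325.4, 142.6]))] [array([307., 179., 326., 397.]), array([319., 141., 338., 168.])] [array([261.,  85., 279., 188.]), array([281., 194., 288., 251.])]
80 shank [ 570.6 -121.2  252.6] cup xy 2.7082264482635314 -7.6055699990706 lean/82mm 9.24820306309902 -5.480343636218352 px w,s [316.9 175. ] [276.1 184.4]
   move [-7.2 -5.6 -0.4]
82 shank [ 577.3 -122.8  251.9] cup xy 9.240412974670178 -9.944633045748882 lean/82mm 6.5217607256586625 -4.495661481037743 px w,s [316.9 181.9] [274.9 186.2]
   move [ -7.2 -12.5  -0.8]
```

```bash
python3 -m jog '[[-0.0056,-0.0075,0,0,0],[-0.0056,-0.0075,0.03,0,0],[-0.0056,-0.0075,0.06,0,0],[-0.0056,-0.0075,0.09,0,0],[-0.0056,-0.0075,0.12,0,0],[-0.0056,-0.0075,0.135,0,0],[-0.0056,-0.0075,0.135,0,0]]' 35; python3 k.py
```

```text
time: 39.1
tool_pos: [590.7, -133.7, 322.8]
tcp_rot: [177.6, -1.4, 76.7]
ft_force: [0.3, -0.1, -0.9]
finger_gap: 10.0
[ 590.7 -133.7  322.8] [-0.  -0.1  0. ]
[(0.9, array([326.9, 156.4])), (0.64, array([318.6, 182.7])), (0.39, array([323.2, 157. ]))] [array([328., 153., 362., 211.]), array([304., 178., 329., 398.])] [array([263., 153., 280., 240.])]
80 shank [ 566.5 -122.7  114.6] cup xy -1.5074475254705988 -8.574889616272348 lean/82mm 9.622248620595334 -5.649370900373914 px w,s [316.9 175. ] [277.5 234.7]
   move [-4.9 -1.9 -0.2]
82 shank [ 573.2 -124.3  113.8] cup xy 5.020863701535515 -10.913316077249842 lean/82mm 6.8930018366502415 -4.6628581463237175 px w,s [316.9 182. ] [276.4 236.6]
   move [-4.9 -8.9 -0.5]
```

Let me check the cup's rim position numerically in the wrist image before inserting.

```bash
cat > rim.py <<'E'
from h import *
w=shot('wrist');g=cv2.cvtColor(w['image'],cv2.COLOR_RGB2GRAY).astype(float)
a6=np.radians(6.6);u=np.array([np.cos(a6),np.sin(a6),0]);n=np.array([-u[1],u[0],0]);C=np.array([567,-114,85])
f=lambda x,y:cv2.remap(g.astype(np.float32),*[np.float32([[v]]) for v in proj(w,C+u*x+n*y)],cv2.INTER_LINEAR)[0,0]
for x in(-20,-14,20): print('x',x,'y-profile',[(y,int(f(x,y))) for y in range(-38,39,2)])
for y in(-14,14): print('y',y,'x-profile',[(x,int(f(x,y))) for x in range(-36,37,2)])
E
python3 rim.py
```

```text
x -20 y-profile [(-38, 83), (-36, 83), (-34, 82), (-32, 82), (-30, 199), (-28, 247), (-26, 187), (-24, 180), (-22, 121), (-20, 193), (-18, 195), (-16, 194), (-14, 195), (-12, 195), (-10, 193), (-8, 194), (-6, 195), (-4, 195), (-2, 201), (0, 251), (2, 217), (4, 193), (6, 194), (8, 194), (10, 193), (12, 194), (14, 194), (16, 193), (18, 193), (20, 194), (22, 195), (24, 113), (26, 113), (28, 244), (30, 219), (32, 118), (34, 119), (36, 120), (38, 119)]
x -14 y-profile [(-38, 84), (-36, 83), (-34, 85), (-32, 80), (-30, 188), (-28, 246), (-26, 192), (-24, 178), (-22, 117), (-20, 196), (-18, 193), (-16, 193), (-14, 192), (-12, 193), (-10, 193), (-8, 193), (-6, 192), (-4, 192), (-2, 196), (0, 248), (2, 208), (4, 192), (6, 189), (8, 158), (10, 174), (12, 188), (14, 191), (16, 189), (18, 190), (20, 190), (22, 192), (24, 120), (26, 124), (28, 237), (30, 222), (32, 115), (34, 120), (36, 119), (38, 120)]
x 20 y-profile [(-38, 82), (-36, 84), (-34, 83), (-32, 78), (-30, 138), (-28, 250), (-26, 185), (-24, 150), (-22, 139), (-20, 121), (-18, 133), (-16, 142), (-14, 154), (-12, 126), (-10, 164), (-8,
[... 415 characters left out ...]
12, 196), (-10, 192), (-8, 192), (-6, 188), (-4, 191), (-2, 193), (0, 190), (2, 193), (4, 192), (6, 193), (8, 189), (10, 156), (12, 131), (14, 132), (16, 132), (18, 130), (20, 154), (22, 160), (24, 162), (26, 163), (28, 162), (30, 165), (32, 166), (34, 166), (36, 168)]
y 14 x-profile [(-36, 121), (-34, 98), (-32, 158), (-30, 154), (-28, 152), (-26, 228), (-24, 244), (-22, 190), (-20, 194), (-18, 192), (-16, 195), (-14, 191), (-12, 190), (-10, 179), (-8, 165), (-6, 120), (-4, 121), (-2, 132), (0, 105), (2, 116), (4, 120), (6, 122), (8, 117), (10, 138), (12, 118), (14, 134), (16, 110), (18, 131), (20, 140), (22, 115), (24, 132), (26, 136), (28, 103), (30, 131), (32, 171), (34, 184), (36, 191)]
```

The rim is within 1 mm of my cup estimate. I'll shift slightly and lower.

```bash
python3 -m jog '[[-0.0035,-0.003,0,0,0],[-0.0035,-0.003,0.02,0,0],[-0.0035,-0.003,0.04,0,0],[-0.0035,-0.003,0.05,0,0],[-0.0035,-0.003,0.05,0,0]]' 35; python3 -m jog '[[0,0,0.015,0,0],[0,0,0.03,0,0],[0,0,0.042,0,0],[0,0,0.042,0,0]]' 35; python3 k.py; python3 rim.py | cut -c1-420
```

```text
time: 39.9
tool_pos: [590.9, -136.2, 276.0]
tcp_rot: [177.3, -1.4, 76.7]
ft_force: [-0.8, 0.1, -1.1]
finger_gap: 9.5
time: 40.3
tool_pos: [591.7, -135.1, 230.8]
tcp_rot: [177.6, -1.4, 76.7]
ft_force: [0.0, 0.8, -1.5]
finger_gap: 9.7
[ 591.7 -135.1  230.8] [ 0.3  0.1 -1.5]
[(0.84, array([317. , 182.8]))] [array([329., 162., 399., 271.]), array([304., 177., 328., 397.])] [array([265., 194., 278., 252.]), array([281., 194., 289., 252.])]
80 shank [ 567.6 -124.2   22.7] cup xy -0.5549959577038287 -10.15491552295328 lean/82mm 9.581915424958867 -5.628637186358222 px w,s [316.9 175. ] [277.9 264.9]
   move [-3.7 -3.4 -0.2]
82 shank [ 574.4 -125.7   21.9] cup xy 5.9741164634506 -12.49239656066967 lean/82mm 6.852831261458012 -4.642757982055125 px w,s [316.9 182. ] [276.9 266.9]
   move [ -3.7 -10.3  -0.5]
x -20 y-profile [(-38, 84), (-36, 85), (-34, 85), (-32, 83), (-30, 193), (-28, 247), (-26, 177), (-24, 179), (-22, 154), (-20, 148), (-18, 194), (-16, 194), (-14, 195), (-12, 194), (-10, 194), (-8, 193), (-6, 193), (-4, 192), (-2, 196), (0, 250), (2, 207), (4, 192), (6, 193), (8, 192), (10, 
[... 1111 characters left out ...]
, 192), (-14, 194), (-12, 191), (-10, 191), (-8, 188), (-6, 186), (-4, 114), (-2, 126), (0, 131), (2, 140), (4, 148), (6, 153), (8, 159), (10, 165), (12, 162), (14, 167), (16, 115), (18, 134), (20, 160), (22, 156), (24, 152), (26, 190), (28, 130), (30, 157), (32, 154), (34, 147),
y 14 x-profile [(-36, 120), (-34, 141), (-32, 154), (-30, 153), (-28, 153), (-26, 229), (-24, 246), (-22, 193), (-20, 191), (-18, 195), (-16, 190), (-14, 194), (-12, 192), (-10, 193), (-8, 180), (-6, 139), (-4, 128), (-2, 111), (0, 122), (2, 107), (4, 122), (6, 134), (8, 124), (10, 145), (12, 117), (14, 123), (16, 139), (18, 125), (20, 126), (22, 132), (24, 135), (26, 98), (28, 127), (30, 128), (32, 129), (34, 128),
```

Inside, with no force and the cup unmoved. Down to contact.

```bash
python3 -m jog '[[0,0,0.005,0,0],[0,0,0.010,0,0],[0,0,0.012,0,0],[0,0,0.012,0,0]]' 25; python3 -m jog '[[0,0,0.002,0,0],[0,0,0.004,0,0],[0,0,0.004,0,0]]' 20; python3 -m jog '[[0,0,0.002,0,0],[0,0,0.004,0,0],[0,0,0.004,0,0]]' 20
```

```text
time: 41.0
tool_pos: [593.7, -135.5, 222.2]
tcp_rot: [177.3, -1.4, 76.7]
ft_force: [0.8, -0.6, -0.9]
finger_gap: 9.9
time: 41.3
tool_pos: [593.7, -135.4, 217.7]
tcp_rot: [177.3, -1.4, 76.7]
ft_force: [0.5, 0.7, -1.1]
finger_gap: 9.9
time: 41.6
tool_pos: [594.3, -135.4, 214.2]
tcp_rot: [177.3, -1.4, 76.7]
ft_force: [-0.8, -0.5, 0.5]
finger_gap: 9.7
```

```bash
python3 -m jog '[[0,0,0.002,0,0],[0,0,0.004,0,0],[0,0,0.004,0,0]]' 20; python3 -m jog '[[0,0,0.002,0,0],[0,0,0.004,0,0],[0,0,0.004,0,0]]' 20
```

```text
time: 41.9
tool_pos: [596.4, -136.1, 213.5]
tcp_rot: [176.9, -1.4, 76.7]
ft_force: [-0.3, -0.3, 12.4]
finger_gap: 9.4
time: 42.2
tool_pos: [598.7, -136.7, 213.0]
tcp_rot: [176.6, -1.3, 76.7]
ft_force: [0.3, 0.1, 13.0]
finger_gap: 10.2
```

Floor contact (13 N). Release gently and retreat upward.

```bash
python3 -m jog '[[0,0,-0.002,0,25],[0,0,-0.002,0,30],[0,0,-0.002,0,30],[0,0,-0.002,0,30]]'; python3 -m jog '[[0,0,-0.03,0,30],[0,0,-0.07,0,30],[0,0,-0.12,0,30],[0,0,-0.16,0,30],[0,-0.05,-0.16,0,30],[0,-0.10,-0.16,0,30],[0,-0.10,-0.16,0,30]]'
cat > fin.py <<'E'
from h import *
np.set_printoptions(precision=1,suppress=True)
print(r.sense()['tool_pos'],r.sense()['time'])
for n in('scene','wrist','top'):
    t=shot(n); print(n,[(round(d['conf'],2),np.round(d['bbox'])) for d in r.search_frame(t,'bit_a')])
    print('   cup',[(round(d['conf'],2),atz(t,d['uv'],0)[:2]) for d in r.pinpoint(t,'cup')],'hs',[atz(t,d['uv'],45)[:2] for d in r.pinpoint(t,'hook_seat')],'leg',[atz(t,d['uv'],45)[:2] for d in r.pinpoint(t,'eye_leg')],'chisel',[np.round(d['bbox']) for d in r.search_frame(t,'chisel')],'jar',[np.round(d['uv']) for d in r.pinpoint(t,'jar')])
    save(t,'fin_%s.png'%n)
E
python3 fin.py; python3 rim.py | cut -c1-440
```

```text
time: 42.6
tool_pos: [598.3, -136.6, 214.3]
tcp_rot: [176.6, -1.3, 76.8]
ft_force: [0.2, -0.6, -0.9]
finger_gap: 25.7
time: 43.3
tool_pos: [486.0, -113.4, 366.0]
tcp_rot: [176.9, -1.4, 76.8]
ft_force: [-0.2, 0.4, -0.3]
finger_gap: 25.7
[ 486.  -113.4  366. ] 43.3
scene [(0.67, array([263., 203., 274., 250.])), (0.6, array([287., 210., 298., 253.])), (0.22, array([178., 268., 211., 315.]))]
   cup [(0.74, array([ 557.7, -112.8])), (0.59, array([ 552.3, -432.2]))] hs [array([ 513.9, -412.6]), array([ 332.5, -339.2]), array([ 601. , -107.7]), array([459. , 314.8])] leg [array([670.1,  54.9]), array([ 614.5, -114.1])] chisel [array([449., 238., 490., 256.])] jar [array([196., 305.])]
wrist [(0.85, array([334., 218., 393., 333.])), (0.81, array([306., 224., 321., 350.])), (0.58, array([299., 193., 360., 288.]))]
   cup [(0.97, array([ 568.2, -111.2])), (0.84, array([ 351.9, -372.6])), (0.74, array([ 559.8, -435.5]))] hs [array([ 609.5, -108.1]), array([ 336.6, -329.5]), array([ 519.4, -412.7]), array([ 557.2, -124.8])] leg [array([657.8,  49.3]), array([ 603.7, -107.3])] chisel [] jar [ar
[... 1829 characters left out ...]
2, 185), (-10, 170), (-8, 138), (-6, 143), (-4, 153), (-2, 159), (0, 159), (2, 163), (4, 174), (6, 139), (8, 137), (10, 180), (12, 179), (14, 171), (16, 165), (18, 141), (20, 135), (22, 148), (24, 163), (26, 246), (28, 231), (30, 167), (32, 169), (34, 171), (36, 175)]
y 14 x-profile [(-36, 161), (-34, 162), (-32, 162), (-30, 160), (-28, 157), (-26, 224), (-24, 246), (-22, 130), (-20, 152), (-18, 155), (-16, 166), (-14, 151), (-12, 167), (-10, 175), (-8, 170), (-6, 164), (-4, 159), (-2, 160), (0, 152), (2, 153), (4, 146), (6, 151), (8, 160), (10, 164), (12, 161), (14, 158), (16, 159), (18, 160), (20, 161), (22, 162), (24, 161), (26, 199), (28, 193), (30, 190), (32, 191), (34, 191), (36, 189)]
```

Both bits stand in the cup, leaning slightly outward. The picture limit is reached, so I'll check that they are stable numerically, then hand in.

```bash
python3 -m jog '[[0,0,-0.02,0,30],[0,0,-0.02,0,30],[0,0,-0.02,0,30],[0,0,-0.02,0,30],[0,0,-0.02,0,30]]'
python3 - <<'E'
from h import *
s=shot('scene');print([(round(d['conf'],2),np.round(d['bbox'])) for d in r.search_frame(s,'bit_a')])
w=shot('wrist');print([(round(d['conf'],2),np.round(d['bbox'])) for d in r.search_frame(w,'bit_a')])
print(r.hand_in())
E
```

```text
time: 44.9
tool_pos: [489.6, -115.1, 387.2]
tcp_rot: [176.7, -1.4, 76.7]
ft_force: [0.0, -0.2, 0.6]
finger_gap: 25.5
[(0.74, array([288., 211., 297., 250.])), (0.69, array([261., 206., 277., 251.]))]
[(0.87, array([331., 214., 391., 328.])), (0.7, array([308., 221., 320., 340.]))]
the job is handed in; nothing more can be done
None
```

I clipped the bare-metal cup to the grey steel hoop and stood both masonry bits in it, shank down, one per compartment. I handed the job in at about 45 s, and no verdict was reported.

- **Clip:** I pushed the hook onto the near leg with the cup about 2 mm above the bench, then set it down. A close-up right after showed the gate shut behind the leg. The final position checks still put the hook seat on the leg.
- **Bits:** The jog cannot tilt the tool and the grip held each bit rigid at 30°. I turned each one upright by levering its shank under the fixed upper rail of the rest. Then I lowered each to the cup floor (13–14 N) and let go.
- **First try that failed:** Swinging the first bit up about its low end in the rest did not turn it in the grip.
- **Last checks:** Both bits stand in the cup, leaning slightly outward, and barely moved between two looks about 1.5 s apart. The cup's rim is where it was before insertion, the chisel is in its groove, and the jar has not moved. The gripper was clear and touching nothing.
- **Limits of those checks:** I had used all 12 picture views, so the final state was checked only from detector boxes and rim brightness, not by eye. Some cup estimates from the scene and top cameras were off by about 10 mm, which I put down to detector noise. The wrist camera put the cup at (568,-111), close to the placed pose of about (567,-114).

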